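Put the solder away

TASK

Put the bench's solder away. A spring clip keeps one spool on the pay-off stand: slide the forked wedge under the clip until the clip has ridden up over the spindle's ball (never force it over with the fingers), then put the clip in the aluminium parts dish and lay the wedge in the black tool tray. Lay that spool and every solder spool standing on the mat on its side on the cradle's rollers, and leave the bottles, tin, pliers and circuit boards where they are.

Things in the scene. Friction and masses are not known exactly. Their poses are not given: they have to be found in the camera images.
- stand_head (a point): centre of the 15 mm polished ball on the pay-off stand's upright spindle, 95 mm above the bench; z up. Stand fixed: round base 130 mm across, 16 mm high; spindle 18 mm across up to a shoulder 8 mm below this point; then a groove (neck 11 mm across), the ball, and a pilot pin 5 mm across ending 22 mm above this point
- clip_eye (a point): centre of the eye of the spring-steel E-clip, mid-way through its 3 mm plate; x out of its open mouth, z up. Plate 59 mm (x -34 to +25) by 44 mm, two sprung jaws and a middle prong behind the neck. It starts in the groove, resting on the shoulder, its underside 7 mm above the spool's top, mouth facing away from the robot within 0.6 rad
- clip_tab (a point): centre of the clip's upturned black tab, 29 mm behind the eye (-x), 14.5 mm above it: 24 mm wide (y), 6 mm thick (x), 26 mm high, on the plate. Lifted by the wedge about 10 mm (a few newtons), its jaws spread over the ball; it then lies loose and tilted on the ball, round the pin, and can be lifted by the tab, gripped across its width. Clip 40 g
- wedge_grip (a point): centre of the forked wedge's handle (96 x 22 x 30 mm; 25 mm above the flat sole). x to the tines' tips, z up; lies level on sole and butt. 110 g, 202 mm long. Two tines 11 mm wide, 26 mm apart inside; from tips 2.5 mm thick (154 mm ahead of here) they rise evenly to 19 mm thick at 92 mm, level back to a bridge at 62 mm. Driven home, the spindle is 92 mm ahead of here
- wedge_nose (a point): point midway between the tips of the wedge's tines, on the sole: 154 mm ahead of the handle's centre and 25 mm below it. The sole can slide on the top of the spool, under the clip; the wedge goes in best from the tab side, along the clip's +x (the prong then stops the clip against the neck)
- spool_a_mid (a point): centre of the solder spool on the stand; z along its axis. All spools alike: 64 mm long, flanges 60 mm across and 5 mm thick at both ends, wire 50 mm across between, bore 23 mm, about 250 g. It stands on the stand's base round the spindle, its top 80 mm above the bench; it lifts off over the pin once the clip is gone
- spool_b_mid (a point): centre of another solder spool of the same kind, standing upright on the bench mat; z along its axis; may be absent
- spool_c_mid (a point): centre of a third solder spool of the same kind, standing upright on the bench mat; z along its axis; may be absent
- cradle_bed (a point): where a lying spool's axis comes in the middle of the cradle, 49.4 mm above the bench. Cradle fixed, 84 mm wide (y): two steel rollers 10 mm thick, 38 mm apart, run level along x, their axes 29.4 mm below this point, between end plates 43 mm high with inner faces 115 mm either side along x. Room for three spools end to end, axes along x
- tray_in (a point): middle of the inner floor of the fixed black tool tray, 4 mm above the bench; inside 252 mm (x) by 122 mm (y), rim 12 mm above the floor
- dish_in (a point): middle of the inner floor of the fixed round aluminium parts dish, 5 mm above the bench; 116 mm across at its rim, 22 mm high, floor about 75 mm across with a sloping side
- glue_bottle: bystander: red bottle with a white nozzle, 42 mm across, 133 mm high; origin under its base
- flux_bottle: bystander: white bottle with a blue nozzle, 38 mm across, 101 mm high; origin under its base
- wool_tin: bystander: open tin of brass wool, 64 mm across, 36 mm high; origin under its base
- board_a: bystander: green circuit board 110 x 80 mm, up to 18 mm high; origin under its middle
- board_b: bystander: green circuit board 100 x 70 mm, up to 18 mm high; origin under its middle
- pliers: bystander: pliers with red grips, 160 mm long along x, 14 mm high; origin at the pivot, on the bench
Mind the look-alikes: they are no part of the job. What is shaped like the part that bears clip_eye but pink or purple is not meant.

How it is judged:
On the way:
1. the clip is up over the spindle's ball, with the wedge's fork under it round the spindle and the fingers off the clip (z of clip_eye in the frame of stand_head above 0.001 m and horizontal distance between clip_eye and stand_head below 0.02 m and x of stand_head in the frame of wedge_grip between 0.06 and 0.154 m and y of stand_head in the frame of wedge_grip between -0.014 and 0.014 m and z of stand_head in the frame of wedge_grip between -0.035 and 0.01 m and contact force between the fingers and clip below 0.5 N), for 0.1 s.
At the end, for the whole second after the job is handed in: Clip in the dish (eye within 58 mm of its middle, under 45 mm high), wedge lying in the tray, every spool on its side on both rollers (axis within 0.1 rad of them, centre within 10 mm sideways, 7 mm in height, 90 mm along, of the cradle's bed point), all at rest (horizontal distance between clip_eye and dish_in below 0.058 m and height (world z) of clip_eye below 0.045 m and linear speed of each of clip, wedge, spool_a, spool_b, spool_c below 0.02 m/s and x of wedge_grip in the frame of tray_in between -0.13 and 0.13 m and y of wedge_grip in the frame of tray_in between -0.062 and 0.062 m and x of wedge_nose in the frame of tray_in between -0.13 and 0.13 m and y of wedge_nose in the frame of tray_in between -0.062 and 0.062 m and height (world z) of wedge_grip below 0.04 m and x of spool_a_mid in the frame of cradle_bed between -0.09 and 0.09 m and y of spool_a_mid in the frame of cradle_bed between -0.01 and 0.01 m and z of spool_a_mid in the frame of cradle_bed between -0.007 and 0.007 m and angle between the z axis of each of spool_a_mid, spool_b_mid, spool_c_mid and the x axis of cradle_bed, either way round below 0.1 rad and x of spool_b_mid in the frame of cradle_bed between -0.09 and 0.09 m and y of spool_b_mid in the frame of cradle_bed between -0.01 and 0.01 m and z of spool_b_mid in the frame of cradle_bed between -0.007 and 0.007 m and x of spool_c_mid in the frame of cradle_bed between -0.09 and 0.09 m and y of spool_c_mid in the frame of cradle_bed between -0.01 and 0.01 m and z of spool_c_mid in the frame of cradle_bed between -0.007 and 0.007 m); the robot touches nothing.
It fails at once if the fingers force the clip while it is still in its groove (contact force between the fingers and clip above 1.5 N and horizontal distance between clip_eye and stand_head below 0.02 m and z of clip_eye in the frame of stand_head below -0.001 m and height (world z) of clip_eye above 0.07 m).
It fails at once if a bystander is moved more than 40 mm (distance of any of glue_bottle, flux_bottle, wool_tin, board_a, board_b, pliers from where it was at the start of the episode above 0.04 m).
Of spool_b, spool_c only 1 to 2 are there at a start; the rules pass over those that are not, and their reading is None.
At some moment in a run one of wedge, spool_b, spool_c may be knocked a few centimetres aside while the robot is not near it.
It also fails if it takes over 208 s, if anything falls off the work surface, if the arm or the gripper's body presses on something with over 40 N, if the wrist force passes 120 N, or if a joint passes its speed limit or range.

ROBOT

A 6-joint arm with a two-finger parallel gripper is mounted at the origin on the work surface. World frame = base frame: x ahead of the robot, y to its left, z up, the work surface at z = 0. Lengths are in m, angles in rad, forces in N, time in s.
With the tool pointing down it reaches from about 0.325 to 0.925 m from the base axis. Payload 3.1 kg.
Tool frame: the origin (TCP) lies between the finger pads; the fingertips stand manip.tip_reach ahead of it and the grasp point (between the pads) lies 11 mm behind it (manip.tip_reach is the distance from the TCP to the fingertips, in m); z points along the fingers, y is the line along which they close (so a half turn about z gives the same grasp; the last joint's range is limited). The gripper opens to 85 mm and grips with 20 to 120 N. Pads are 22 mm wide; open, the fingers measure 114 mm over their backs; the gripper's body (76 mm by 85 mm) begins 54 mm behind the grasp point. The pads swing forward as they close: fully open they stand 13 mm farther back than shut.
Start: joints at [-1.456, 0.217, 1.613, -0, 1.311, -0.112], TCP at [0.141, -0.609, 0.239] pointing down, gripper open.
Joint ranges: [-2.75, 2.75], [-0.78, 2.1], [0.31, 2.55], [-1.13, 4.27], [0.13, 2.63], [-2.58, 2.58]. Speed limits (rad/s): [2.79, 2.79, 3.14, 3.14, 3.14, 3.14].

INTERFACE

Orientations are given as a rotation vector (axis times angle).
In Python, from plant import manip gives the robot as it stands.
- The arm moves only by the tool carry_out, never from a script. Its argument "deltas" is a list of rows, each a list of 3 entries, a list of its own where there are three numbers: the closure in counts, from 0 (fully open) to 255 (shut), then the shift along the world's x, y, z in m, then the turn, a rotation vector about the world's x, y, z in rad. In form: [[jaw, [dx, dy, dz], [wx, wy, wz]], ...]. A call has exactly 8 rows; each row is the pose to reach, as a shift and turn from the pose commanded when the call began; what a row does not reach only later rows make up. A row lasts 1/8 s, in which the tool goes at most 62.5 mm and 10.7 degrees, less where a joint would pass 70% of its speed; a pose out of reach is approached as far as the arm can. A call with a gripper value outside its range is refused whole. The fingers move at their own pace and stop on an object; the grip force is fixed at half the most. Time passes only in rows, so rows that repeat a pose let the fingers close, or fill a call up. It gives the time, the measured TCP pose, the force, the opening and the grip force at its end, in the units of the state.
- manip.get_obs(): the state, without advancing time (a new reading comes with each control period).
- manip.grab_frame(name): name is "scene" or "top"; returns a dict with "image" (420x560x3 uint8, red, green, blue), "K" (3x3 intrinsics, pixels), "R" (3x3) and "t" (3): a world point X has camera coordinates R X + t. Camera axes: x right, y down, z forward; pixel columns grow to the right and rows downward; lengths in m; the calibration is good to about 2 mm. A picture is of the moment at which its call begins. There is no depth.
- manip.hand_in(): hands the job in; it is judged then, once.
Trained networks look in the newest picture that a camera, given by its name, has taken for a name from the list of things; names that differ only in an ending like _2 or _b are one class to them, and where a whole thing is asked for, a point or a joint stands for the part that bears it (a point fixed in the world has none). Each returns a list of dicts, best first, with "score" (0 to 1); they miss things now and then, are a little off and sometimes report something else, mostly with a low value. They report only what shows in the picture. A call takes as long as a camera call. They do not tell look-alikes from the thing itself.
- manip.spot_in(query, camera): "at" ([x, y, z] in m, in world coordinates, good to about 4 mm: the middle of the surface that is visible of it).
- manip.silhouettes(query, camera): "region" (420x560 bool, what is visible of it).
- manip.spot_point(query, camera): "at" ([x, y, z] in m, in world coordinates, good to about 4 mm: a listed point, or the origin of a listed thing).
The state is a dict: "clock": time; "joint_positions": joint angles; "joint_vel": joint speeds; "tau": joint torques, N m; "position": TCP position; "ee_rot": TCP orientation; "force": force on the tool from outside, world axes, zero at the start; "ft_torque": the same for the moment, N m; "opening": finger opening in m; "finger_force": force on a finger pad.
Only numpy, scipy, OpenCV 4.12 (cv2) and the standard library are available. Lean on these libraries where they do the work, as an engineer would, in place of code of your own. Each camera call takes 0.05 s, during which the arm holds its last target. There are 200 camera calls.

## Working session

There is one attempt and no reset: what is moved stays moved. The work goes in short steps, Python scripts to look and compute and a tool call to move; the robot and the scene stay as the last step left them, time stands still between calls to the robot, and variables do not carry over. Pictures are saved under pics/ and viewed, at most 14 in all, crops included, and the job is handed in when it is done.

Besides the shell and the picture viewer there is one more tool, called after "Call:" as name(argument=value, ...), one argument or row to a line, values as JSON. carry_out: Moves the arm, as the interface text tells. Its arguments: {"type":"object","properties":{"deltas":{"type":"array","items":{"type":"array"}}},"required":["deltas"]}

```bash
ls; mkdir -p pics
cat > h.py <<'E'
import numpy as np, cv2
from plant import manip
def snap(c,fn,crop=None,scale=1):
    f=manip.grab_frame(c); im=f["image"][:,:,::-1].copy()
    if crop: x0,y0,x1,y1=crop; im=im[y0:y1,x0:x1]
    if scale!=1: im=cv2.resize(im,None,fx=scale,fy=scale,interpolation=cv2.INTER_CUBIC)
    cv2.imwrite("pics/"+fn,im); return f
def px(f,X):
    c=f["R"]@np.array(X)+np.array(f["t"]).ravel(); p=f["K"]@c; return p[:2]/p[2]
def ray(f,uv,z):
    R=f["R"];t=np.array(f["t"]).ravel();C=-R.T@t
    d=R.T@np.linalg.inv(f["K"])@np.array([uv[0],uv[1],1.]); return C+d*(z-C[2])/d[2]
E
python3 - <<'E'
from h import *
print(manip.tip_reach, manip.get_obs())
for c in("scene","top"):
    f=snap(c,c+"0.png"); print(c, -f["R"].T@np.array(f["t"]).ravel())
    for n in ["stand_head","clip_eye","clip_tab","wedge_grip","wedge_nose","spool_a_mid","cradle_bed","tray_in","dish_in","glue_bottle","flux_bottle","wool_tin","board_a","pliers"]:
        for r in manip.spot_point(n,c)[:4]:
            print(n,round(r["score"],2),np.round(r["at"],3),np.round(px(f,r["at"])), [k for k in r if k not in("score","at")])
print(manip.get_obs()["clock"])
E
```

```text
pics
0.008 {'clock': 0.0, 'joint_positions': array([-1.45621607e+00,  2.17767974e-01,  1.61490321e+00, -1.41546478e-05,
        1.31129820e+00, -1.12210229e-01]), 'joint_vel': array([ 0.00041305,  0.00034013, -0.00088006, -0.00049918,  0.00117799,
       -0.0015171 ]), 'tau': array([ 2.54270908e-06, -3.96843195e+01, -3.03852510e+01, -1.73981502e-04,
        9.62978520e-03,  2.15226237e-08]), 'position': array([ 0.14045345, -0.6082105 ,  0.23797582]), 'ee_rot': array([-3.11905413e+00, -3.55215457e-01,  2.58873468e-05]), 'force': array([-0.05055693,  0.08382392,  0.17012658]), 'ft_torque': array([-0.02575391,  0.03122299, -0.02542676]), 'finger_force': 0.0, 'opening': 0.0855285140302298}
scene [ 0.96567944 -0.32426944  0.93104434]
stand_head 0.64 [0.641 0.078 0.098] [300. 224.] []
clip_eye 0.97 [0.634 0.074 0.091] [296. 224.] []
clip_eye 0.71 [ 0.634 -0.102 -0.   ] [236. 295.] []
clip_eye 0.59 [ 0.571  0.426 -0.001] [371. 149.] []
clip_tab 0.84 [ 0.64  -0.071  0.014] [249. 285.] []
clip_tab 0.65 [0.571 0.4   0.018] [366. 150.] []
clip_tab 0.63 [0.615 0.078 0.102] [291. 215.] []
wedge_g
[... 1334 characters left out ...]
0.316 -0.   ] [172. 172.] []
wedge_nose 0.86 [ 0.494  0.151 -0.006] [234. 243.] []
wedge_nose 0.54 [0.612 0.079 0.102] [259. 191.] []
spool_a_mid 0.6 [0.641 0.079 0.05 ] [259. 184.] []
spool_a_mid 0.39 [ 0.494  0.152 -0.004] [233. 243.] []
cradle_bed 0.97 [0.466 0.298 0.048] [174. 254.] []
tray_in 0.79 [ 0.463 -0.322  0.005] [413. 251.] []
dish_in 0.82 [ 0.657 -0.286  0.007] [395. 179.] []
glue_bottle 0.62 [ 0.762 -0.045 -0.001] [305. 144.] []
flux_bottle 0.64 [0.758 0.234 0.003] [203. 147.] []
wool_tin 0.67 [ 0.775 -0.155 -0.   ] [344. 139.] []
board_a 0.91 [0.347 0.144 0.   ] [237. 300.] []
board_a 0.7 [0.797 0.099 0.002] [252. 132.] []
pliers 0.77 [ 0.692  0.313 -0.001] [173. 171.] []
1.5
```

View pics/scene0.png

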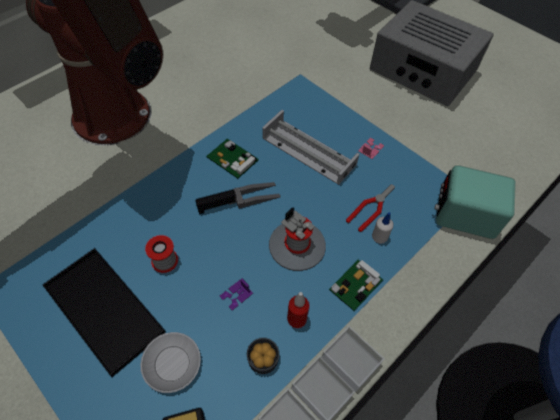

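View pics/top0.png

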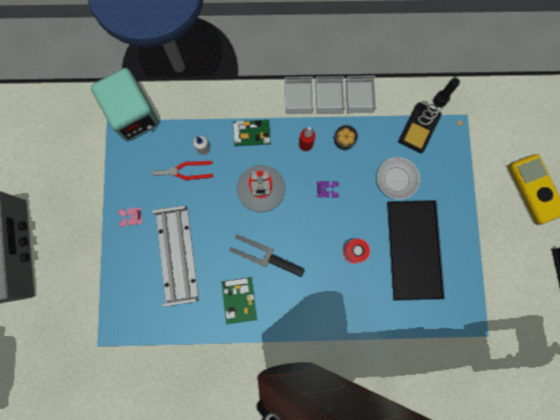

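The top view shows one loose spool at (357,250), the wedge at (234–300, 238–270) and the cradle at (178,255). The tray is at (415,250) and the dish at (398,178). Three things could pass for the clip: the steel clip on the stand at (260,183), a purple one at (328,189) and a pink one at (129,216). The description picks the steel one on the stand, which I'll check in a close crop.

Run:
```python
from h import *
f=snap("top","clip.png",(215,145,305,215),8)
F=snap("scene","s1.png",(255,190,345,260),8)
P={}
for i in range(3):
  for c in("scene","top"):
    manip.grab_frame(c)
    for n,g in [("stand_head",(.64,.078)),("clip_eye",(.64,.078)),("clip_tab",(.614,.078)),("wedge_grip",(.432,.016)),("wedge_nose",(.497,.151)),("spool_b_mid",(.47,-.16)),("cradle_bed",(.466,.298)),("tray_in",(.463,-.323)),("dish_in",(.655,-.29))]:
      for r in manip.spot_point(n,c):
        a=np.array(r["at"])
        if np.hypot(*(a[:2]-g))<.06 and (n!='clip_eye' or a[2]>.06) and r["score"]>.3: P.setdefault(n,[]).append(a)
      if n=="spool_b_mid" and i==0: print(c,[(np.round(r["at"],3),round(r["score"],2)) for r in manip.spot_point(n,c)])
for n in P: print(n,np.round(np.median(P[n],0),4),np.round(np.std(P[n],0),4),len(P[n]))
for n,z in [("cradle_bed",.03),("tray_in",.012),("wedge_grip",.02),("spool_b_mid",.06),("dish_in",.02)]:
  for c,ff in (("top",f),("scene",F)):
   for r in manip.silhouettes(n,c)[:2]:
    m=r["region"].astype(np.uint8); cs,_=cv2.findContours(m,0,1)
    if not cs: continue
    k=max(cs,key=cv2.contourArea)[:,0]
    w=np.array([ray(ff,q,z)[:2] for q in k],np.float32)
    print(n,c,round(r["score"],2),cv2.minAreaRect(w))
print(manip.get_obs()["clock"])
```

```text
scene [(array([0.345, 0.138, 0.001]), 0.28)]
top []
clip_eye [0.637  0.0779 0.0882] [0.003  0.0025 0.0019] 6
clip_tab [0.6128 0.0786 0.104 ] [0.0007 0.0022 0.0037] 6
wedge_grip [0.4306 0.0183 0.0279] [0.002  0.0025 0.0008] 6
wedge_nose [ 0.4954  0.1536 -0.0034] [0.0011 0.0012 0.0025] 6
cradle_bed [0.4636 0.3012 0.047 ] [0.0018 0.0009 0.001 ] 6
tray_in [ 0.466  -0.3224  0.0036] [0.0013 0.0019 0.003 ] 6
dish_in [ 0.6575 -0.2908  0.0064] [0.0021 0.0021 0.0008] 6
stand_head [0.6414 0.0792 0.0971] [0.0018 0.0007 0.0012] 5
cradle_bed top 0.57 ((0.46526190638542175, 0.29686611890792847), (0.2523689866065979, 0.09072767943143845), 7.304378509521484)
cradle_bed scene 0.91 ((0.4648500382900238, 0.2937948405742645), (0.2615227699279785, 0.10777091234922409), 6.876530647277832)
cradle_bed scene 0.38 ((0.3610113561153412, 0.12823893129825592), (0.11026094853878021, 0.07955075800418854), 6.541468143463135)
tray_in top 0.89 ((0.46545976400375366, -0.32535988092422485), (0.26298123598098755, 0.13865919411182404), 0.3478035032749176)
tray_in scene 0.71 ((0.46492695808410645, -0.3235442638397217), (0.13152973353862762, 0.2679055333137512), 89.9566879272461)
wedge_grip top 0.85 ((0.45417821407318115, 0.06069069355726242), (0.20444370806217194, 0.05089595541357994), 65.91281127929688)
wedge_grip scene 0.97 ((0.45681560039520264, 0.062277015298604965), (0.20470230281352997, 0.06262526661157608), 59.617122650146484)
spool_b_mid scene 0.29 ((0.6633081436157227, 0.04929018020629883), (0.12041740119457245, 0.10731642693281174), 42.345726013183594)
dish_in top 0.68 ((0.6569823622703552, -0.2916088402271271), (0.11008689552545547, 0.1104225367307663), 86.65306854248047)
dish_in scene 0.84 ((0.6551374793052673, -0.2879065275192261), (0.11401621997356415, 0.11237684637308121), 46.30224609375)
dish_in scene 0.55 ((0.3544791042804718, 0.13464850187301636), (0.11086920648813248, 0.08175203204154968), 6.974203586578369)
5.2
```

View pics/clip.png

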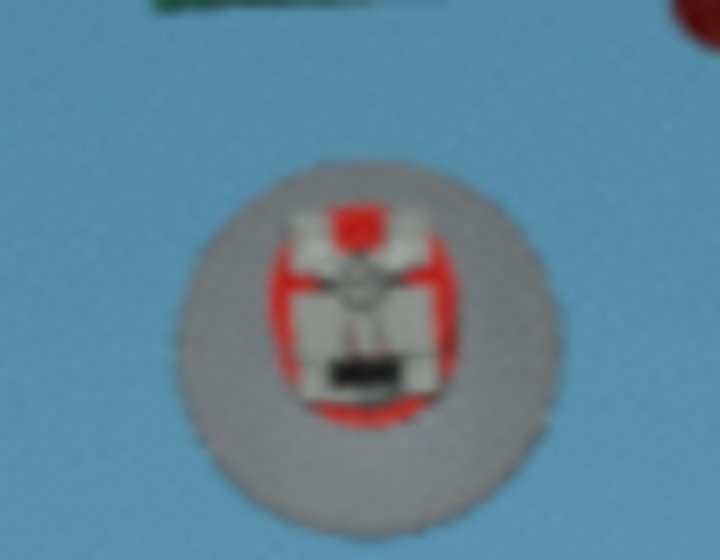

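View pics/s1.png

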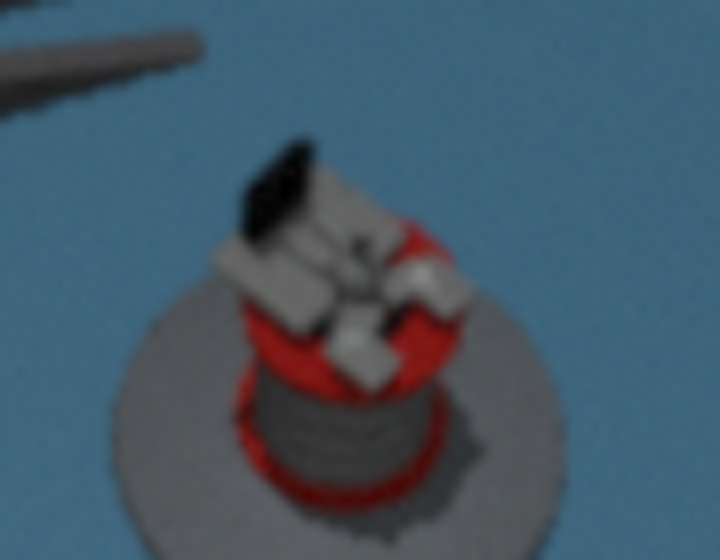

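The close crops confirm it. The bare-steel clip sits on the stand, with its pin at crop (358,288), its tab at (366,374) towards the robot and its mouth along +x, so its yaw is about 0. Next I go for the wedge.

Call:
carry_out(
  deltas=[
    [0,[0.29,0.627,-0.09],[0,0,0.9]],
    [0,[0.29,0.627,-0.09],[0,0,0.9]],
    [0,[0.29,0.627,-0.09],[0,0,0.9]],
    [0,[0.29,0.627,-0.09],[0,0,0.9]],
    [0,[0.29,0.627,-0.09],[0,0,0.9]],
    [0,[0.29,0.627,-0.09],[0,0,0.9]],
    [0,[0.29,0.627,-0.09],[0,0,0.9]],
    [0,[0.29,0.627,-0.09],[0,0,0.9]],
  ],
)

```text
clock: 6.2
position: [0.3495, -0.1574, 0.1751]
ee_rot: [2.655, 1.676, 0.002]
force: [1.6, -0.3, 0.3]
opening: 0.0855
finger_force: 0.0
```

Call:
carry_out(
  deltas=[
    [0,[0.08,0.174,-0.025],[0,0,0]],
    [0,[0.08,0.174,-0.025],[0,0,0]],
    [0,[0.08,0.174,-0.025],[0,0,0]],
    [0,[0.08,0.174,-0.025],[0,0,0]],
    [0,[0.08,0.174,-0.025],[0,0,0]],
    [0,[0.08,0.174,-0.025],[0,0,0]],
    [0,[0.08,0.174,-0.025],[0,0,0]],
    [0,[0.08,0.174,-0.025],[0,0,0]],
  ],
)

```text
clock: 7.2
position: [0.4286, 0.014, 0.1499]
ee_rot: [2.658, 1.675, 0.0]
force: [-0.2, -0.9, 0.6]
opening: 0.0852
finger_force: 0.0
```

```bash
cat >> h.py <<'E'
from scipy.spatial.transform import Rotation as Ro
def pose():
    o=manip.get_obs();M=Ro.from_rotvec(o["ee_rot"]).as_matrix()
    print("t",round(o["clock"],2),"p",np.round(o["position"],4),"yaz",round(float(np.arctan2(M[1,1],M[0,1])),3),"z",np.round(M[:,2],3),"F",np.round(o["force"],1),"open",round(o["opening"],4),"ff",round(o["finger_force"],1),"q",np.round(o["joint_positions"],2))
def pts(spec,n=1,cams=("top","scene"),rad=.06):
    for nm,g in spec:
        for c in cams:
            L=[]
            for i in range(n):
                manip.grab_frame(c)
                for r in manip.spot_point(nm,c):
                    if np.hypot(*(np.array(r["at"])[:2]-g))<rad: L.append(r["at"]);break
            if L: print(nm,c,np.round(np.median(L,0),4),len(L))
E
python3 - <<'E'
from h import *
pose()
pts([("wedge_grip",(.431,.018)),("wedge_nose",(.495,.153)),("spool_b_mid",(.46,-.16))])
f=manip.grab_frame("top");F=manip.grab_frame("scene")
for c,ff in (("top",f),("scene",F)):
  for n in("spool_a_mid","spool_b_mid"):
    print(c,n,[(np.round(r["at"],3),round(r["score"],2)) for r in manip.spot_in(n,c)])
E
```

```text
t 7.2 p [0.4286 0.014  0.1499] yaz -0.446 z [ 0. -0. -1.] F [-0.2 -0.9  0.6] open 0.0852 ff 0.0 q [-0.13 -0.11  2.14 -0.    1.12  0.31]
wedge_grip scene [0.4345 0.014  0.0285] 1
wedge_nose top [ 0.4963  0.1509 -0.0065] 1
wedge_nose scene [ 0.4948  0.1524 -0.0036] 1
top spool_a_mid [(array([0.639, 0.077, 0.077]), 0.6), (array([ 0.752, -0.041,  0.08 ]), 0.33)]
top spool_b_mid []
scene spool_a_mid [(array([0.652, 0.061, 0.051]), 0.73)]
scene spool_b_mid [(array([0.655, 0.062, 0.052]), 0.16)]
```

Call:
carry_out(
  deltas=[
    [0,[0.003,0.003,-0.05],[0,0,0]],
    [0,[0.003,0.003,-0.09],[0,0,0]],
    [0,[0.003,0.003,-0.12],[0,0,0]],
    [0,[0.003,0.003,-0.13],[0,0,0]],
    [0,[0.003,0.003,-0.13],[0,0,0]],
    [255,[0.003,0.003,-0.13],[0,0,0]],
    [255,[0.003,0.003,-0.13],[0,0,0]],
    [255,[0.003,0.003,-0.13],[0,0,0]],
  ],
)

```text
clock: 9.1
position: [0.4325, 0.0179, 0.0206]
ee_rot: [2.655, 1.677, 0.002]
force: [0.1, 0.4, 0.5]
opening: 0.0322
finger_force: 0.0
```

Call:
carry_out(
  deltas=[
    [255,[0,0,0],[0,0,0]],
    [255,[0,0,0],[0,0,0]],
    [255,[0,0,0],[0,0,0]],
    [255,[0,0,0],[0,0,0]],
    [255,[0,0,0.05],[0,0,0]],
    [255,[0,0,0.1],[0,0,0]],
    [255,[0,0,0.12],[0,0,0]],
    [255,[0,0,0.12],[0,0,0]],
  ],
)

```text
clock: 10.1
position: [0.4329, 0.0179, 0.1411]
ee_rot: [2.654, 1.676, 0.005]
force: [0.6, -0.3, -0.6]
opening: 0.0212
finger_force: 59.2
```

Run:
```python
from h import *
pose()
pts([("wedge_grip",(.431,.018)),("wedge_nose",(.495,.153))],2,rad=.1)
```

```text
t 10.1 p [0.4329 0.0179 0.1411] yaz -0.444 z [ 0.004 -0.001 -1.   ] F [ 0.6 -0.3 -0.6] open 0.0212 ff 59.2 q [-0.12 -0.09  2.14 -0.    1.09  0.32]
wedge_grip scene [0.4286 0.0134 0.1425] 2
wedge_nose top [0.4934 0.1528 0.1142] 2
wedge_nose scene [0.496  0.1523 0.116 ] 2
```

Call:
carry_out(
  deltas=[
    [255,[0,0.061,0],[0,0,-0.15]],
    [255,[0,0.061,0],[0,0,-0.3]],
    [255,[0,0.061,0],[0,0,-0.45]],
    [255,[0,0.061,0],[0,0,-0.6]],
    [255,[0,0.061,0],[0,0,-0.75]],
    [255,[0,0.061,0],[0,0,-0.9]],
    [255,[0,0.061,0],[0,0,-1.05]],
    [255,[0,0.061,0],[0,0,-1.127]],
  ],
)

```text
clock: 11.9
position: [0.4317, 0.0791, 0.1398]
ee_rot: [-3.141, 0.005, -0.0]
force: [0.1, -0.2, -0.9]
opening: 0.0213
finger_force: 59.2
```

Run:
```python
from h import *
pose()
pts([("wedge_nose",(.58,.078)),("wedge_grip",(.435,.078)),("stand_head",(.64,.078)),("clip_tab",(.613,.078))],3,rad=.03)
snap("top","w.png",(215,145,305,265),5)
```

```text
t 11.9 p [0.4317 0.0791 0.1398] yaz -1.574 z [ 0.  0. -1.] F [ 0.1 -0.2 -0.9] open 0.0213 ff 59.2 q [ 0.02 -0.07  2.12  0.    1.09  1.59]
wedge_nose top [0.5826 0.0761 0.1147] 3
wedge_nose scene [0.5815 0.0775 0.1151] 3
wedge_grip scene [0.4325 0.0763 0.1481] 3
stand_head top [0.6407 0.0792 0.097 ] 3
stand_head scene [0.6414 0.0801 0.0983] 3
clip_tab top [0.6127 0.0768 0.1009] 3
clip_tab scene [0.6149 0.0787 0.1053] 3
```

View pics/w.png

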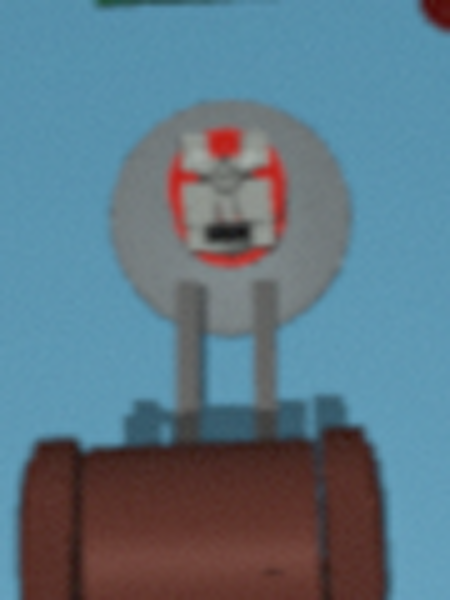

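The tines sit about 1.5 mm to −y of the pin (tine midline at crop column 228, ball at 225) and their heading is right. I correct that by +2 mm in y, then lower.

Call:
carry_out(
  deltas=[
    [255,[0,0.002,-0.01],[0,0,0]],
    [255,[0,0.002,-0.02],[0,0,0]],
    [255,[0,0.002,-0.03],[0,0,0]],
    [255,[0,0.002,-0.037],[0,0,0]],
    [255,[0.01,0.002,-0.037],[0,0,0]],
    [255,[0.02,0.002,-0.037],[0,0,0]],
    [255,[0.02,0.002,-0.037],[0,0,0]],
    [255,[0.02,0.002,-0.037],[0,0,0]],
  ],
)

```text
clock: 15.35
position: [0.452, 0.081, 0.1029]
ee_rot: [-3.142, 0.0, -0.0]
force: [-0.7, -0.7, -1.0]
opening: 0.0212
finger_force: 59.2
```

Run:
```python
from h import *
pose()
snap("scene","w2.png",(225,175,325,265),7)
```

```text
t 15.35 p [0.452  0.081  0.1029] yaz -1.571 z [ 0.  0. -1.] F [-0.7 -0.7 -1. ] open 0.0212 ff 59.2 q [0.02 0.03 2.1  0.   1.01 1.6 ]
```

View pics/w2.png

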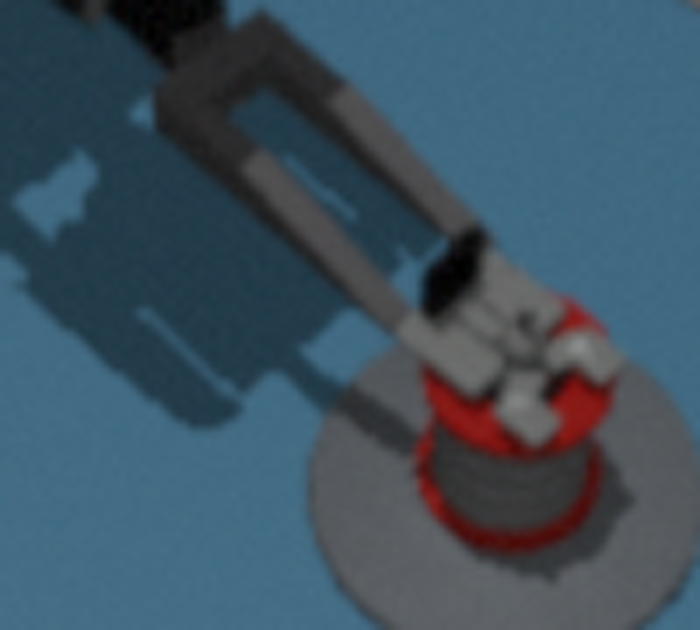

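The tines line up with the clip's two rear corners at crop (400,325) and (480,235), just at the plate edge. I advance gently and watch the force.

Call:
carry_out(
  deltas=[
    [255,[0.003,0,0],[0,0,0]],
    [255,[0.006,0,0],[0,0,0]],
    [255,[0.009,0,0],[0,0,0]],
    [255,[0.012,0,0],[0,0,0]],
    [255,[0.015,0,0],[0,0,0]],
    [255,[0.018,0,0],[0,0,0]],
    [255,[0.02,0,0],[0,0,0]],
    [255,[0.02,0,0],[0,0,0]],
  ],
)

```text
clock: 16.4
position: [0.4719, 0.081, 0.1027]
ee_rot: [-3.142, 0.0, -0.0]
force: [0.0, -0.4, -2.1]
opening: 0.021
finger_force: 59.2
```

Call:
carry_out(
  deltas=[
    [255,[0.003,0,0],[0,0,0]],
    [255,[0.006,0,0],[0,0,0]],
    [255,[0.009,0,0],[0,0,0]],
    [255,[0.012,0,0],[0,0,0]],
    [255,[0.015,0,0],[0,0,0]],
    [255,[0.018,0,0],[0,0,0]],
    [255,[0.02,0,0],[0,0,0]],
    [255,[0.02,0,0],[0,0,0]],
  ],
)

```text
clock: 17.4
position: [0.4918, 0.081, 0.1026]
ee_rot: [3.142, -0.0, 0.0]
force: [-0.6, 0.9, -2.4]
opening: 0.0211
finger_force: 59.2
```

Run:
```python
from h import *
pose()
pts([("clip_eye",(.64,.078)),("clip_tab",(.613,.078)),("wedge_grip",(.49,.08))],2,rad=.03)
snap("scene","w3.png",(225,175,325,265),7)
```

```text
t 17.4 p [0.4918 0.081  0.1026] yaz -1.571 z [ 0. -0. -1.] F [-0.6  0.9 -2.4] open 0.0211 ff 59.2 q [ 0.02  0.12  2.01 -0.    1.01  1.59]
clip_eye top [0.6408 0.0772 0.0892] 2
clip_eye scene [0.6344 0.0709 0.0897] 1
clip_tab top [0.6182 0.0772 0.1081] 2
clip_tab scene [0.6186 0.08   0.1111] 2
wedge_grip top [0.4886 0.0826 0.1113] 2
wedge_grip scene [0.4904 0.0784 0.1108] 2
```

View pics/w3.png

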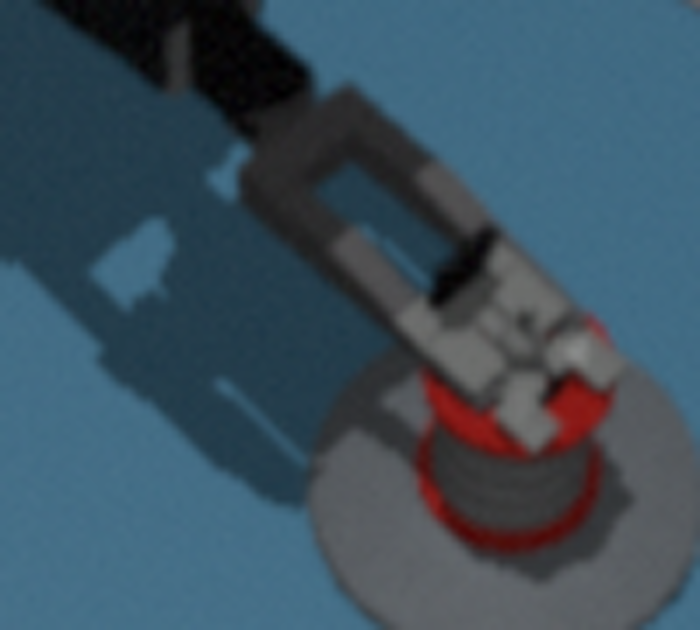

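The tines are under the clip and the tab end is rising. I keep going.

Call:
carry_out(
  deltas=[
    [255,[0.004,0,0],[0,0,0]],
    [255,[0.008,0,0],[0,0,0]],
    [255,[0.012,0,0],[0,0,0]],
    [255,[0.016,0,0],[0,0,0]],
    [255,[0.02,0,0],[0,0,0]],
    [255,[0.024,0,0],[0,0,0]],
    [255,[0.028,0,0],[0,0,0]],
    [255,[0.03,0,0],[0,0,0]],
  ],
)

```text
clock: 19.65
position: [0.5131, 0.0813, 0.101]
ee_rot: [3.141, 0.0, -0.035]
force: [-24.5, 0.2, 11.9]
opening: 0.0209
finger_force: 60.9
```

Call:
carry_out(
  deltas=[
    [255,[0.004,0,0],[0,0,0]],
    [255,[0.008,0,0],[0,0,0]],
    [255,[0.012,0,0],[0,0,0]],
    [255,[0.016,0,0],[0,0,0]],
    [255,[0.02,0,0],[0,0,0]],
    [255,[0.024,0,0],[0,0,0]],
    [255,[0.028,0,0],[0,0,0]],
    [255,[0.03,0,0],[0,0,0]],
  ],
)

```text
clock: 20.65
position: [0.5517, 0.0813, 0.1026]
ee_rot: [-3.141, 0.0, 0.001]
force: [-2.4, 1.8, -0.9]
opening: 0.0213
finger_force: 59.4
```

Run:
```python
from h import *
pose()
pts([("clip_eye",(.64,.078)),("clip_tab",(.613,.078)),("wedge_grip",(.55,.08))],3,rad=.03)
snap("scene","w4.png",(225,175,325,265),7)
```

```text
t 20.65 p [0.5517 0.0813 0.1026] yaz -1.571 z [-0.001  0.001 -1.   ] F [-2.4  1.8 -0.9] open 0.0213 ff 59.4 q [0.02 0.23 1.87 0.   1.04 1.59]
clip_eye top [0.6399 0.0804 0.0953] 1
clip_eye scene [0.6416 0.0751 0.1053] 3
clip_tab scene [0.6204 0.0761 0.119 ] 2
wedge_grip top [0.5473 0.0844 0.1097] 3
wedge_grip scene [0.5513 0.0774 0.1094] 3
```

View pics/w4.png

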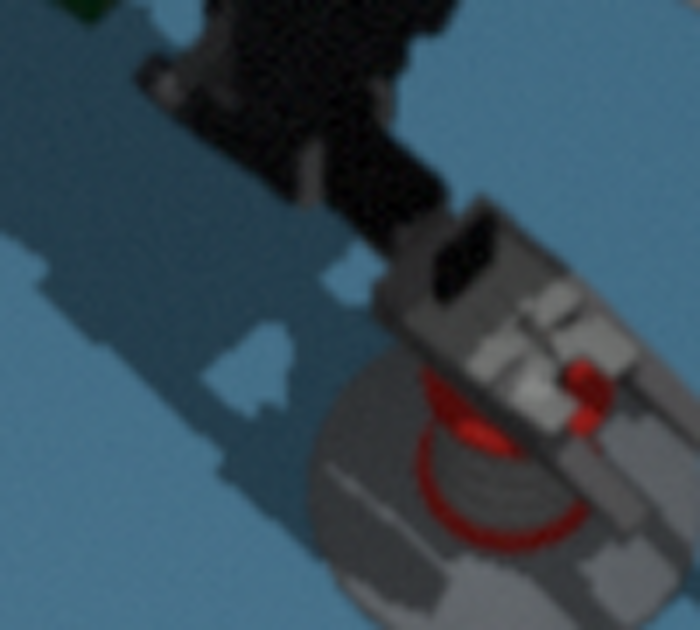

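The force spiked to about 25 N and then fell to 2 N. The eye now reads z ≈ 0.105 and the picture shows the clip lying over the tines at crop (560,340), so it has popped over the ball. I lower the wedge slightly so the clip rests on the ball, then withdraw it.

Call:
carry_out(
  deltas=[
    [255,[0,0,-0.001],[0,0,0]],
    [255,[0,0,-0.002],[0,0,0]],
    [255,[-0.004,0,-0.002],[0,0,0]],
    [255,[-0.009,0,-0.002],[0,0,0]],
    [255,[-0.015,0,-0.002],[0,0,0]],
    [255,[-0.02,0,-0.002],[0,0,0]],
    [255,[-0.025,0,-0.002],[0,0,0]],
    [255,[-0.03,0,-0.002],[0,0,0]],
  ],
)

```text
clock: 23.5
position: [0.5214, 0.081, 0.1007]
ee_rot: [3.142, -0.0, 0.0]
force: [-0.0, -0.1, -1.0]
opening: 0.0209
finger_force: 59.4
```

Run:
```python
from h import *
pose()
pts([("clip_eye",(.64,.078)),("clip_tab",(.613,.078)),("wedge_grip",(.52,.08))],2,rad=.03)
```

```text
t 23.5 p [0.5214 0.081  0.1007] yaz -1.571 z [ 0. -0. -1.] F [-0.  -0.1 -1. ] open 0.0209 ff 59.4 q [ 0.02  0.18  1.95 -0.    1.02  1.59]
clip_eye top [0.6418 0.0778 0.1027] 2
clip_eye scene [0.636  0.0755 0.1024] 2
clip_tab top [0.6142 0.085  0.112 ] 2
clip_tab scene [0.618  0.0852 0.115 ] 2
wedge_grip top [0.5194 0.0826 0.108 ] 2
wedge_grip scene [0.5201 0.0786 0.1066] 2
```

Clip stays on the ball. I withdraw fully.

Call:
carry_out(
  deltas=[
    [255,[-0.008,0,0],[0,0,0]],
    [255,[-0.016,0,0],[0,0,0]],
    [255,[-0.024,0,0],[0,0,0]],
    [255,[-0.032,0,0],[0,0,0]],
    [255,[-0.04,0,0],[0,0,0]],
    [255,[-0.05,0,0],[0,0,0]],
    [255,[-0.06,0,0],[0,0,0]],
    [255,[-0.08,0,0],[0,0,0]],
  ],
)

```text
clock: 25.7
position: [0.4416, 0.081, 0.101]
ee_rot: [-3.142, 0.001, -0.002]
force: [-0.2, 0.7, -0.4]
opening: 0.0212
finger_force: 59.4
```

Call:
carry_out(
  deltas=[
    [255,[-0.04,0,0],[0,0,0]],
    [255,[-0.04,-0.05,0.03],[0,0,0]],
    [255,[-0.04,-0.1,0.05],[0,0,0]],
    [255,[-0.04,-0.16,0.05],[0,0,0]],
    [255,[-0.04,-0.22,0.05],[0,0,0]],
    [255,[-0.03,-0.28,0.05],[0,0,0]],
    [255,[-0.03,-0.34,0.05],[0,0,0]],
    [255,[-0.03,-0.4,0.05],[0,0,0]],
  ],
)

```text
clock: 26.7
position: [0.4113, -0.3208, 0.1508]
ee_rot: [3.141, -0.001, 0.001]
force: [1.1, 0.2, -1.1]
opening: 0.0207
finger_force: 59.5
```

Run:
```python
from h import *
pose()
pts([("clip_eye",(.64,.078)),("clip_tab",(.613,.078))],2,rad=.04)
pts([("wedge_grip",(.41,-.32)),("wedge_nose",(.56,-.32))],2,rad=.08)
snap("top","t2.png")
for n in("spool_b_mid","spool_a_mid"):
  manip.grab_frame("scene")
  for c in("scene","top"): print(n,c,[(np.round(r["at"],3),round(r["score"],2)) for r in manip.spot_point(n,c)])
```

```text
t 26.7 p [ 0.4113 -0.3208  0.1508] yaz -1.571 z [ 0.001 -0.    -1.   ] F [ 1.1  0.2 -1.1] open 0.0207 ff 59.5 q [-0.8   0.09  1.93  0.    1.12  0.77]
clip_eye top [0.6362 0.081  0.1006] 2
clip_eye scene [0.6318 0.0776 0.1019] 2
clip_tab top [0.6054 0.0797 0.0946] 2
clip_tab scene [0.6064 0.0832 0.0957] 2
wedge_grip top [ 0.4091 -0.315   0.1592] 2
wedge_grip scene [ 0.411  -0.3218  0.1572] 2
wedge_nose top [ 0.5614 -0.3236  0.1311] 2
wedge_nose scene [ 0.5643 -0.3212  0.1297] 2
spool_b_mid scene []
spool_b_mid top []
spool_a_mid scene [(array([0.64 , 0.08 , 0.045]), 0.76)]
spool_a_mid top [(array([0.637, 0.08 , 0.048]), 0.74)]
```

View pics/t2.png

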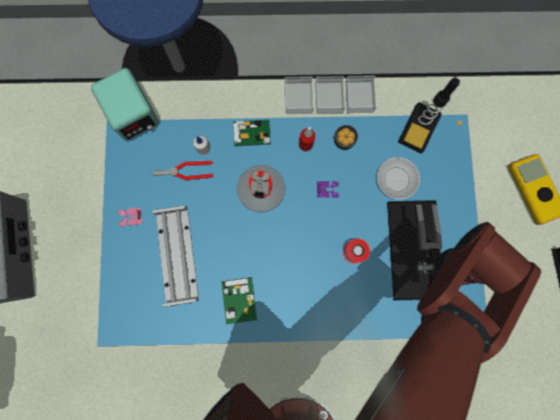

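The top view shows the clip tilted on the stand at (260,185), and the wedge over the tray at (415,240), lined up along it. I lay the wedge down.

Call:
carry_out(
  deltas=[
    [255,[0.002,-0.002,-0.05],[0,0,0]],
    [255,[0.002,-0.002,-0.09],[0,0,0]],
    [255,[0.002,-0.002,-0.11],[0,0,0]],
    [255,[0.002,-0.002,-0.12],[0,0,0]],
    [255,[0.002,-0.002,-0.125],[0,0,0]],
    [255,[0.002,-0.002,-0.126],[0,0,0]],
    [255,[0.002,-0.002,-0.126],[0,0,0]],
    [100,[0.002,-0.002,-0.126],[0,0,0]],
  ],
)

```text
clock: 29.65
position: [0.4144, -0.3217, 0.0257]
ee_rot: [3.14, -0.0, 0.002]
force: [-0.0, 0.0, -0.3]
opening: 0.0378
finger_force: 0.0
```

Call:
carry_out(
  deltas=[
    [80,[0,0,0],[0,0,0]],
    [80,[0,0,0],[0,0,0]],
    [80,[0,0,0],[0,0,0]],
    [80,[0,0,0.03],[0,0,0]],
    [80,[0,0,0.08],[0,0,0]],
    [80,[0,0,0.14],[0,0,0]],
    [80,[0.04,0.05,0.14],[0,0,0]],
    [80,[0.06,0.11,0.14],[0,0,0]],
  ],
)

```text
clock: 30.65
position: [0.4753, -0.2135, 0.1669]
ee_rot: [3.139, -0.005, 0.007]
force: [0.4, -0.1, -0.2]
opening: 0.0585
finger_force: 0.0
```

Call:
carry_out(
  deltas=[
    [80,[0.13,0.29,0.03],[0,0,0]],
    [80,[0.13,0.29,0.03],[0,0,0]],
    [80,[0.13,0.29,0.03],[0,0,0]],
    [80,[0.13,0.29,0.03],[0,0,0]],
    [80,[0.13,0.29,0.03],[0,0,0]],
    [80,[0.13,0.29,0.03],[0,0,0]],
    [80,[0.13,0.29,0.03],[0,0,0]],
    [80,[0.13,0.29,0.03],[0,0,0]],
  ],
)

```text
clock: 31.65
position: [0.6022, 0.0755, 0.1941]
ee_rot: [3.141, -0.003, -0.002]
force: [0.9, 0.2, -0.4]
opening: 0.0584
finger_force: 0.0
```

Run:
```python
from h import *
pose()
pts([("clip_eye",(.64,.078)),("clip_tab",(.606,.08))],3,rad=.04)
pts([("wedge_grip",(.41,-.32)),("wedge_nose",(.56,-.32))],2,rad=.08)
```

```text
t 31.65 p [0.6022 0.0755 0.1941] yaz -1.573 z [-0.001 -0.001 -1.   ] F [ 0.9  0.2 -0.4] open 0.0584 ff 0.0 q [ 0.01  0.22  1.7  -0.    1.23  1.58]
clip_eye top [0.6347 0.0777 0.1006] 3
clip_eye scene [0.6332 0.0784 0.1028] 3
clip_tab top [0.6066 0.0826 0.0939] 3
clip_tab scene [0.607  0.0814 0.0968] 3
wedge_grip top [ 0.4108 -0.3187  0.0301] 2
wedge_grip scene [ 0.4146 -0.3233  0.0303] 2
wedge_nose top [ 0.5648 -0.325  -0.001 ] 2
wedge_nose scene [ 5.652e-01 -3.232e-01 -4.000e-04] 2
```

Call:
carry_out(
  deltas=[
    [80,[0,0.005,-0.04],[0,0,0]],
    [80,[0,0.005,-0.07],[0,0,0]],
    [80,[0,0.005,-0.085],[0,0,0]],
    [80,[0,0.005,-0.095],[0,0,0]],
    [80,[0,0.005,-0.099],[0,0,0]],
    [255,[0,0.005,-0.099],[0,0,0]],
    [255,[0,0.005,-0.099],[0,0,0]],
    [255,[0,0.005,-0.099],[0,0,0]],
  ],
)

```text
clock: 34.65
position: [0.6038, 0.0819, 0.0969]
ee_rot: [3.142, -0.0, 0.003]
force: [-0.6, 0.1, 2.6]
opening: 0.0218
finger_force: 58.5
```

Call:
carry_out(
  deltas=[
    [255,[0,0,0],[0,0,0]],
    [255,[0,0,0],[0,0,0]],
    [255,[0,0,0],[0,0,0]],
    [255,[0,0,0.02],[0,0,0]],
    [255,[0,0,0.05],[0,0,0]],
    [255,[0,0,0.08],[0,0,0]],
    [255,[0,0,0.1],[0,0,0]],
    [255,[0,0,0.1],[0,0,0]],
  ],
)

```text
clock: 35.65
position: [0.6042, 0.082, 0.1981]
ee_rot: [-3.141, 0.0, -0.006]
force: [0.2, -0.0, -0.9]
opening: 0.022
finger_force: 59.1
```

Run:
```python
from h import *
pose()
pts([("clip_eye",(.63,.078)),("clip_tab",(.606,.08))],2,rad=.05)
```

```text
t 35.65 p [0.6042 0.082  0.1981] yaz -1.571 z [ 0.004  0.    -1.   ] F [ 0.2 -0.  -0.9] open 0.022 ff 59.1 q [0.02 0.22 1.69 0.   1.23 1.59]
clip_eye scene [0.6296 0.075  0.1998] 2
clip_tab top [0.6428 0.0812 0.0952] 1
clip_tab scene [0.6058 0.0824 0.1951] 2
```

Call:
carry_out(
  deltas=[
    [255,[0.025,-0.06,0],[0,0,0]],
    [255,[0.025,-0.12,0],[0,0,0]],
    [255,[0.025,-0.18,0],[0,0,0]],
    [255,[0.025,-0.24,0],[0,0,0]],
    [255,[0.025,-0.3,0],[0,0,0]],
    [255,[0.025,-0.35,0],[0,0,0]],
    [255,[0.025,-0.372,0],[0,0,0]],
    [255,[0.025,-0.372,-0.02],[0,0,0]],
  ],
)

```text
clock: 37.45
position: [0.6294, -0.2919, 0.1775]
ee_rot: [3.139, -0.004, 0.007]
force: [-0.3, 0.2, -0.2]
opening: 0.0222
finger_force: 59.1
```

Call:
carry_out(
  deltas=[
    [255,[0,0,-0.05],[0,0,0]],
    [255,[0,0,-0.1],[0,0,0]],
    [255,[0,0,-0.13],[0,0,0]],
    [255,[0,0,-0.14],[0,0,0]],
    [255,[0,0,-0.146],[0,0,0]],
    [255,[0,0,-0.146],[0,0,0]],
    [135,[0,0,-0.146],[0,0,0]],
    [135,[0,0,-0.146],[0,0,0]],
  ],
)

```text
clock: 38.45
position: [0.629, -0.2907, 0.0314]
ee_rot: [3.14, -0.001, 0.004]
force: [0.3, 0.0, -0.1]
opening: 0.0406
finger_force: 0.0
```

Call:
carry_out(
  deltas=[
    [120,[0,0,0],[0,0,0]],
    [120,[0,0,0],[0,0,0]],
    [120,[0,0,0.03],[0,0,0]],
    [120,[0,0,0.08],[0,0,0]],
    [100,[0,0,0.12],[0,0,0]],
    [50,[0,0,0.14],[0,0,0]],
    [0,[-0.05,0.02,0.15],[0,0,0]],
    [0,[-0.1,0.05,0.15],[0,0,0]],
  ],
)

```text
clock: 39.45
position: [0.5273, -0.2403, 0.1798]
ee_rot: [3.141, -0.002, 0.001]
force: [0.3, 0.9, 0.4]
opening: 0.0854
finger_force: 0.0
```

Run:
```python
from h import *
pose()
pts([("clip_eye",(.657,-.29)),("clip_tab",(.657,-.29))],2,rad=.06)
f=manip.grab_frame("top");F=manip.grab_frame("scene")
# loose spool by colour: red blobs
for c,ff in(("top",f),("scene",F)):
  im=ff["image"].astype(int); m=((im[...,0]>110)&(im[...,1]<70)&(im[...,2]<80)).astype(np.uint8)
  n,l,s,ce=cv2.connectedComponentsWithStats(m)
  for i in range(1,n):
    if s[i,4]>60: print(c,s[i],np.round(ray(ff,ce[i],.064),3))
snap("top","t3.png",(300,120,480,320),3)
```

```text
t 39.45 p [ 0.5273 -0.2403  0.1798] yaz -1.572 z [ 0.001 -0.001 -1.   ] F [0.3 0.9 0.4] open 0.0854 ff 0.0 q [-0.55  0.18  1.78 -0.    1.19  1.02]
clip_eye top [ 0.6666 -0.2938  0.0101] 2
clip_eye scene [ 0.6633 -0.2947  0.012 ] 2
clip_tab top [ 0.6382 -0.2911  0.0188] 2
clip_tab scene [ 0.6412 -0.2886  0.0234] 2
top [300 129  15  14 112] [ 0.759 -0.046  0.064]
top [176 161  36   8 108] [0.695 0.248 0.064]
top [249 171  23  27 361] [0.638 0.077 0.064]
top [176 174  37   6 114] [0.661 0.246 0.064]
top [433 181  44  24 147] [ 0.602 -0.432  0.064]
top [346 239  23  24 266] [ 0.463 -0.163  0.064]
scene [347 197  29  24 116] [0.692 0.222 0.064]
scene [359 202  23  28 122] [0.725 0.224 0.064]
scene [285 216  28  24 347] [0.634 0.085 0.064]
scene [290 303  16  11  77] [ 0.761 -0.051  0.064]
```

View pics/t3.png

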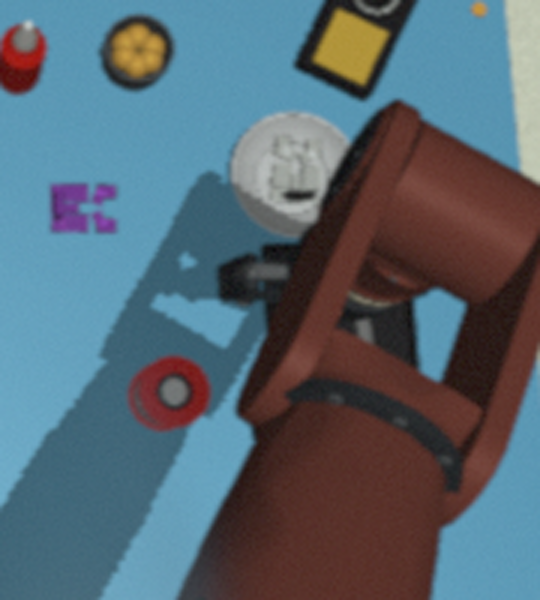

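The clip lies in the dish at crop (295,160). The loose spool's top is at crop (174,392) and it stands unmoved. Next I measure it precisely and fit the arm geometry, so I know which tilts are feasible.

Run:
```python
from h import *
from scipy.optimize import least_squares
f=manip.grab_frame("top")
im=f["image"].astype(int)
print(np.round([ray(f,(357.8,250.7),.064)[:2],ray(f,(358.3,250.3),.064)[:2]],4))
# synthetic check: project top flange for candidate and compare with mask
m=((im[...,0]>100)&(im[...,1]<80)&(im[...,2]<90)); ys,xs=np.nonzero(m[225:275,335:385]);P=np.c_[xs+335,ys+225]
hull=cv2.convexHull(P.astype(np.int32))[:,0].astype(float)
a=np.linspace(0,2*np.pi,60)
M0=np.zeros((420,560),np.uint8);cv2.fillPoly(M0,[hull.astype(np.int32)],1)
best=[]
for x in np.arange(.45,.475,.001):
  for y in np.arange(-.175,-.15,.001):
    q=np.array([px(f,(x+.03*np.cos(t),y+.03*np.sin(t),z)) for t in a for z in(.0,.064)])*16
    M=np.zeros((420,560),np.uint8);cv2.fillConvexPoly(M,cv2.convexHull(np.round(q).astype(np.int32))[:,0],1,shift=4)
    best.append(((M!=M0).sum(),x,y))
best.sort();print(best[:3])
D=np.array([[.1404,-.608,.238,.2178,1.6149],[.4286,.014,.1499,-.11,2.14],[.4317,.0791,.1398,-.07,2.12],[.452,.081,.1029,.03,2.10],[.5517,.0813,.1026,.23,1.87],[.4113,-.3208,.1508,.09,1.93],[.6022,.0755,.1941,.22,1.70],[.5273,-.2403,.1798,.18,1.78]])
def res(p):
  L1,L2,c,o,b=p;r=np.sqrt((L1*np.sin(D[:,3])+L2*np.sin(D[:,3]+D[:,4])+b)**2+o**2)
  z=c+L1*np.cos(D[:,3])+L2*np.cos(D[:,3]+D[:,4]);return np.r_[r-np.hypot(D[:,0],D[:,1]),z-D[:,2]]
s=least_squares(res,[.45,.45,.1,.06,0]);print(np.round(s.x,3),np.abs(s.fun).max())
```

```text
[[ 0.4621 -0.1644]
 [ 0.4631 -0.1657]]
[(np.int64(54), np.float64(0.464), np.float64(-0.16299999999999998)), (np.int64(56), np.float64(0.463), np.float64(-0.16299999999999998)), (np.int64(59), np.float64(0.463), np.float64(-0.16399999999999998))]
[ 0.47   0.563 -0.071 -0.    -0.027] 0.008082931840652785
```

Call:
carry_out(
  deltas=[
    [0,[-0.032,0.038,0],[0,0,0]],
    [0,[-0.064,0.0765,0],[0,0,0]],
    [0,[-0.064,0.0765,0],[0,0,0]],
    [0,[-0.064,0.0765,-0.05],[0,0,0]],
    [0,[-0.064,0.0765,-0.09],[0,0,0]],
    [0,[-0.064,0.0765,-0.12],[0,0,0]],
    [0,[-0.064,0.0765,-0.135],[0,0,0]],
    [0,[-0.064,0.0765,-0.135],[0,0,0]],
  ],
)

```text
clock: 41.45
position: [0.4638, -0.1637, 0.0441]
ee_rot: [-3.141, 0.001, 0.002]
force: [1.2, -0.0, 0.3]
opening: 0.0857
finger_force: 0.0
```

Call:
carry_out(
  deltas=[
    [255,[0,0,0],[0,0,0]],
    [255,[0,0,0],[0,0,0]],
    [255,[0,0,0],[0,0,0]],
    [255,[0,0,0],[0,0,0]],
    [255,[0,0,0],[0,0,0]],
    [255,[0,0,0.04],[0,0,0]],
    [255,[0,0,0.08],[0,0,0]],
    [255,[0,0,0.11],[0,0,0]],
  ],
)

```text
clock: 42.45
position: [0.4645, -0.1638, 0.1569]
ee_rot: [3.14, -0.0, 0.004]
force: [-0.1, -0.4, -2.0]
opening: 0.0569
finger_force: 64.9
```

Run:
```python
from h import *
pose()
pts([("spool_b_mid",(.463,-.163))],1,rad=.06)
```

```text
t 42.45 p [ 0.4645 -0.1638  0.1569] yaz -1.571 z [ 0.002 -0.001 -1.   ] F [-0.1 -0.4 -2. ] open 0.0569 ff 64.9 q [-0.48  0.02  1.99 -0.    1.12  1.09]
```

Call:
carry_out(
  deltas=[
    [255,[0,0.06,0.03],[0,0,0]],
    [255,[0,0.12,0.06],[0,0,0]],
    [255,[0,0.18,0.09],[0,0,0.03]],
    [255,[0,0.24,0.1],[0,0,0.06]],
    [255,[0,0.3,0.1],[0,0,0.09]],
    [255,[0,0.36,0.1],[0,0,0.122]],
    [255,[0,0.42,0.1],[0,0,0.122]],
    [255,[0,0.464,0.1],[0,0,0.122]],
  ],
)

```text
clock: 43.65
position: [0.4622, 0.3023, 0.2515]
ee_rot: [3.134, 0.194, -0.007]
force: [1.3, -0.6, -2.6]
opening: 0.0572
finger_force: 65.5
```

Call:
carry_out(
  deltas=[
    [255,[0,0,0],[0.015,-0.12,0]],
    [255,[0,0,0],[0.032,-0.26,0]],
    [255,[0,0,0],[0.049,-0.4,0]],
    [255,[0,0,0],[0.066,-0.54,0]],
    [255,[0,0,0],[0.083,-0.68,0]],
    [255,[0,0,0],[0.1,-0.82,0]],
    [255,[0,0,0],[0.117,-0.955,0]],
    [255,[0,0,0],[0.128,-1.042,0]],
  ],
)

```text
clock: 44.65
position: [0.4667, 0.256, 0.2839]
ee_rot: [-2.675, -0.234, -1.433]
force: [0.6, -1.1, -3.3]
opening: 0.0573
finger_force: 65.7
```

Run:
```python
from h import *
pose()
pts([("cradle_bed",(.464,.3))],2,rad=.06)
snap("scene","c1.png",(200,60,400,210),4)
snap("top","c1t.png",(100,180,300,330),4)
```

```text
t 44.65 p [0.4667 0.256  0.2839] yaz -1.389 z [ 0.818  0.158 -0.553] F [ 0.6 -1.1 -3.3] open 0.0573 ff 65.7 q [ 0.52 -0.46  2.39 -0.84  0.37  2.58]
cradle_bed top [0.4636 0.2972 0.047 ] 1
cradle_bed scene [0.4636 0.3031 0.0482] 2
```

View pics/c1.png

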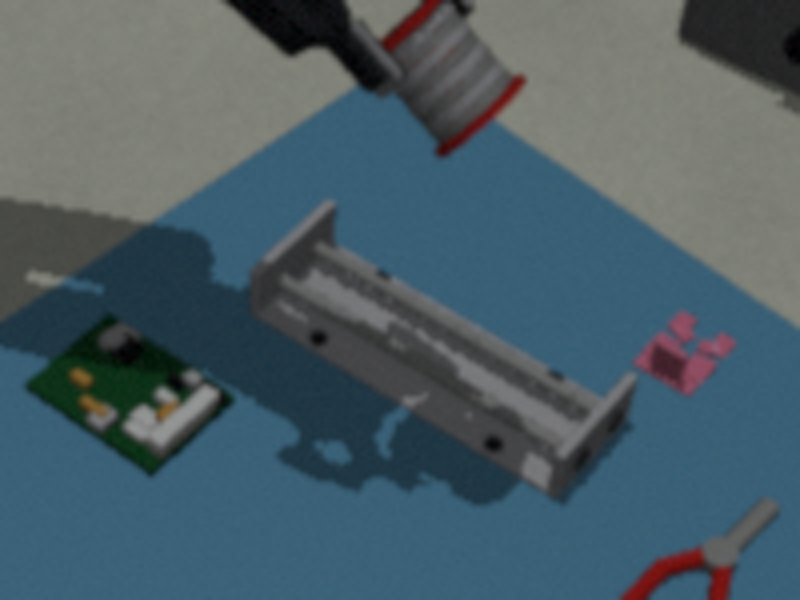

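The camera shows the spool at crop (450,80) tilting rigidly with the tool, clear of the cradle. j6 hit its limit, so I untilt, make a half turn about z (the grasp is the same), and tilt again.

```bash
cat >> h.py <<'E'
def turn(yaw,tilt,frac=1,Rn=None):
    """rotvec from the current pose to tool y along cradle yaw 'yaw' (azimuth of closing axis), tool tilted 'tilt' toward cradle +x (.122)"""
    if Rn is None: Rn=Ro.from_rotvec(manip.get_obs()["ee_rot"])
    y=np.array([np.cos(yaw),np.sin(yaw),0]); z=np.array([0,0,-1.]); x=np.cross(y,z)
    D=Ro.from_matrix(np.c_[x,y,z]); c=.122; ax=np.array([-np.sin(c),np.cos(c),0])
    return (Ro.from_rotvec(-tilt*ax)*D*Rn.inv()).as_rotvec()
E
python3 - <<'E'
from h import *
pose(); print(np.round(turn(-.4,0),3))
E
```

```text
t 45.15 p [0.4691 0.258  0.2885] yaz -1.389 z [ 0.82   0.159 -0.55 ] F [-0.2 -0.5 -3.1] open 0.0571 ff 65.7 q [ 0.52 -0.46  2.38 -0.84  0.37  2.58]
[-0.655  0.792  0.913]
```

Call:
carry_out(
  deltas=[
    [255,[0,0,0],[-0.08,0.1,0.11]],
    [255,[0,0,0],[-0.16,0.2,0.23]],
    [255,[0,0.02,0],[-0.25,0.3,0.34]],
    [255,[0,0.02,0],[-0.33,0.4,0.46]],
    [255,[0,0.04,0],[-0.41,0.5,0.57]],
    [255,[0,0.04,0],[-0.49,0.59,0.68]],
    [255,[0,0.04,0],[-0.57,0.69,0.8]],
    [255,[0,0.04,0],[-0.655,0.792,0.913]],
  ],
)

```text
clock: 46.15
position: [0.47, 0.2976, 0.2895]
ee_rot: [-2.681, -1.609, -0.163]
force: [0.1, 0.7, -3.0]
opening: 0.0574
finger_force: 65.7
```

Call:
carry_out(
  deltas=[
    [255,[0,0,0],[0,0,0.18]],
    [255,[0,0,0],[0,0,0.36]],
    [255,[0,0,0],[0,0,0.54]],
    [255,[0,0,0],[0,0,0.72]],
    [255,[0,0,0],[0,0,0.9]],
    [255,[0,0,0],[0,0,1.08]],
    [255,[0,0,0],[0,0,1.26]],
    [255,[0,0,0],[0,0,1.44]],
  ],
)

```text
clock: 47.15
position: [0.4698, 0.2977, 0.2886]
ee_rot: [-0.932, -2.917, -0.111]
force: [0.3, -0.0, -2.3]
opening: 0.0573
finger_force: 65.7
```

Run:
```python
from h import *
pose(); print(np.round(turn(1.693,0),3),np.round(turn(1.693,1.05),3))
```

```text
t 47.15 p [0.4698 0.2977 0.2886] yaz 0.95 z [-0.052  0.092 -0.994] F [ 0.3 -0.  -2.3] open 0.0573 ff 65.7 q [ 0.38  0.03  1.73  0.11  1.4  -0.59]
[-0.069 -0.084  0.74 ] [-0.328 -1.122  0.632]
```

Call:
carry_out(
  deltas=[
    [255,[0,0,0],[-0.017,-0.02,0.18]],
    [255,[0,0,0],[-0.034,-0.042,0.36]],
    [255,[0,0,0],[-0.05,-0.063,0.54]],
    [255,[0,0,0],[-0.069,-0.084,0.74]],
    [255,[0,0,0],[-0.11,-0.24,0.73]],
    [255,[0,0,0],[-0.15,-0.4,0.71]],
    [255,[0,0,0],[-0.19,-0.56,0.7]],
    [255,[0,0,0],[-0.23,-0.72,0.68]],
  ],
)

```text
clock: 48.15
position: [0.4692, 0.2981, 0.2897]
ee_rot: [-0.131, 2.49, 0.055]
force: [0.9, -1.1, -3.1]
opening: 0.0573
finger_force: 65.7
```

Run:
```python
from h import *
pose(); print(np.round(turn(1.693,1.05),3))
```

```text
t 48.15 p [0.4692 0.2981 0.2897] yaz 1.678 z [ 0.6    0.071 -0.797] F [ 0.9 -1.1 -3.1] open 0.0573 ff 65.7 q [ 0.59 -0.28  2.12 -0.41  0.75 -0.87]
[ 0.038 -0.4    0.013]
```

Call:
carry_out(
  deltas=[
    [255,[0.01,0.002,0],[0.01,-0.1,0.003]],
    [255,[0.02,0.004,-0.02],[0.02,-0.2,0.005]],
    [255,[0.03,0.006,-0.04],[0.03,-0.3,0.008]],
    [255,[0.04,0.008,-0.06],[0.04,-0.4,0.01]],
    [255,[0.052,0.01,-0.08],[0.05,-0.5,0.012]],
    [255,[0.052,0.01,-0.1],[0.062,-0.6,0.013]],
    [255,[0.052,0.01,-0.12],[0.062,-0.6,0.013]],
    [255,[0.052,0.01,-0.14],[0.062,-0.6,0.013]],
  ],
)

```text
clock: 49.15
position: [0.4792, 0.2001, 0.3087]
ee_rot: [-0.159, 1.975, 0.132]
force: [0.3, 0.2, -3.2]
opening: 0.0571
finger_force: 65.9
```

```bash
cat >> h.py <<'E'
def mid(off=.012):
    o=manip.get_obs();M=Ro.from_rotvec(o["ee_rot"]).as_matrix();m=o["position"]+off*M[:,2]
    B=np.array([.4636,.3007,.0494]);c=.122;d=m-B
    print("mid in cradle:",np.round([d[0]*np.cos(c)+d[1]*np.sin(c),-d[0]*np.sin(c)+d[1]*np.cos(c),d[2]],4),"tilt",round(float(np.arccos(-M[2,2])),3),"z az",round(float(np.arctan2(M[1,2],M[0,2])),3))
E
python3 - <<'E'
from h import *
pose();mid(); print(np.round(turn(1.693,1.25),3))
E
```

```text
t 49.15 p [0.4792 0.2001 0.3087] yaz 1.744 z [ 0.903  0.166 -0.397] F [ 0.3  0.2 -3.2] open 0.0571 ff 65.9 q [ 0.35 -0.6   2.51 -1.12  0.17 -0.36]
mid in cradle: [ 0.0142 -0.1011  0.2545] tilt 1.162 z az 0.182
[-0.007 -0.09  -0.052]
```

Outward tilt runs into j4/j5 limits. Tilting towards the robot has more j5 range, so I untilt and go that way.

Run:
```python
from h import *
pose();print(np.round(turn(1.693,0),3))
```

```text
t 49.15 p [0.4792 0.2001 0.3087] yaz 1.744 z [ 0.903  0.166 -0.397] F [ 0.3  0.2 -3.2] open 0.0571 ff 65.9 q [ 0.35 -0.6   2.51 -1.12  0.17 -0.36]
[-0.189  1.147 -0.034]
```

Call:
carry_out(
  deltas=[
    [255,[0,0.01,0],[-0.027,0.164,-0.005]],
    [255,[0,0.03,0],[-0.054,0.328,-0.01]],
    [255,[0,0.05,0],[-0.081,0.492,-0.015]],
    [255,[0,0.07,0],[-0.108,0.655,-0.019]],
    [255,[0,0.1,0],[-0.135,0.82,-0.024]],
    [255,[0,0.1,0],[-0.162,0.983,-0.029]],
    [255,[-0.01,0.1,0],[-0.189,1.147,-0.034]],
    [255,[-0.02,0.1,0],[-0.189,1.147,-0.034]],
  ],
)

```text
clock: 50.15
position: [0.4616, 0.3013, 0.3071]
ee_rot: [0.19, -3.133, 0.001]
force: [-0.9, -0.5, -2.1]
opening: 0.0572
finger_force: 65.8
```

Call:
carry_out(
  deltas=[
    [255,[0,0,0],[-0.02,0.16,0]],
    [255,[0,0,0],[-0.04,0.32,0]],
    [255,[0,0,0],[-0.06,0.48,0]],
    [255,[0,0,0],[-0.078,0.64,0]],
    [255,[0,0,0],[-0.098,0.8,0]],
    [255,[0,0,0],[-0.117,0.96,0]],
    [255,[0,0,0],[-0.134,1.1,0]],
    [255,[0,0,0],[-0.146,1.19,0]],
  ],
)

```text
clock: 51.15
position: [0.4589, 0.3013, 0.3056]
ee_rot: [0.117, -1.938, 0.082]
force: [0.0, 0.7, -2.5]
opening: 0.0571
finger_force: 65.9
```

Run:
```python
from h import *
pose();mid();print(np.round(turn(1.693,-1.2),3))
```

```text
t 51.15 p [0.4589 0.3013 0.3056] yaz 1.692 z [-0.925 -0.114 -0.361] F [ 0.   0.7 -2.5] open 0.0571 ff 65.9 q [ 0.34  0.7   1.19  0.31  2.43 -1.25]
mid in cradle: [-0.0158  0.0011  0.2519] tilt 1.201 z az -3.019
[ 0.002 -0.001  0.   ]
```

Call:
carry_out(
  deltas=[
    [255,[-0.02,-0.002,-0.03],[0,0,0]],
    [255,[-0.04,-0.004,-0.06],[0,0,0]],
    [255,[-0.053,-0.008,-0.09],[0,0,0]],
    [255,[-0.053,-0.008,-0.12],[0,0,0]],
    [255,[-0.053,-0.008,-0.15],[0,0,0]],
    [255,[-0.053,-0.008,-0.18],[0,0,0]],
    [255,[-0.053,-0.008,-0.2],[-0.006,0.05,0]],
    [255,[-0.053,-0.008,-0.21],[-0.006,0.05,0]],
  ],
)

```text
clock: 52.15
position: [0.4052, 0.2928, 0.0954]
ee_rot: [0.115, -1.889, 0.085]
force: [-0.3, -0.1, -3.1]
opening: 0.0575
finger_force: 65.9
```

Run:
```python
from h import *
pose();mid()
f=snap("top","c2t.png",(120,180,240,320),5)
snap("scene","c2.png",(220,80,400,200),4)
B=np.array([.4636,.3007])
for d in(-.115,.115): 
  for y in (-.042,.042): print(px(f,(B[0]+d*.9926-y*.1217,B[1]+d*.1217+y*.9926,.043)))
```

```text
t 52.15 p [0.4052 0.2928 0.0954] yaz 1.694 z [-0.942 -0.117 -0.315] F [-0.3 -0.1 -3.1] open 0.0575 ff 65.9 q [ 0.35  0.89  1.34  0.26  2.13 -1.35]
mid in cradle: [-0.0703 -0.0007  0.0422] tilt 1.25 z az -3.018
[194.71099133 298.13509118]
[161.01180752 303.12271976]
[184.49494585 208.02019565]
[151.83439998 212.60238838]
```

View pics/c2.png

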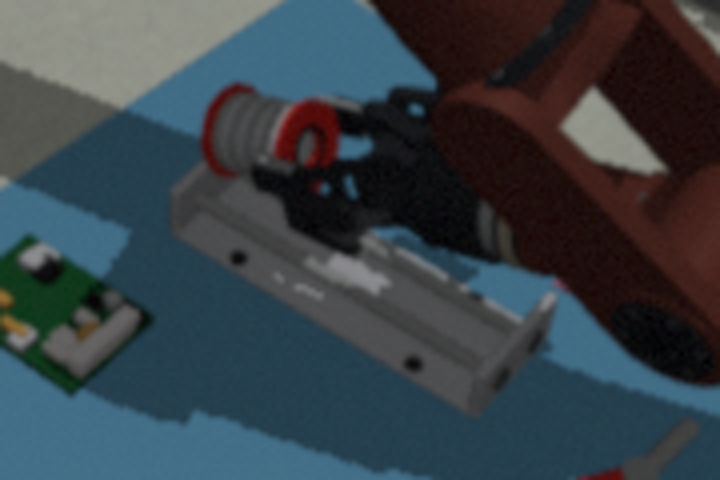

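View pics/c2t.png

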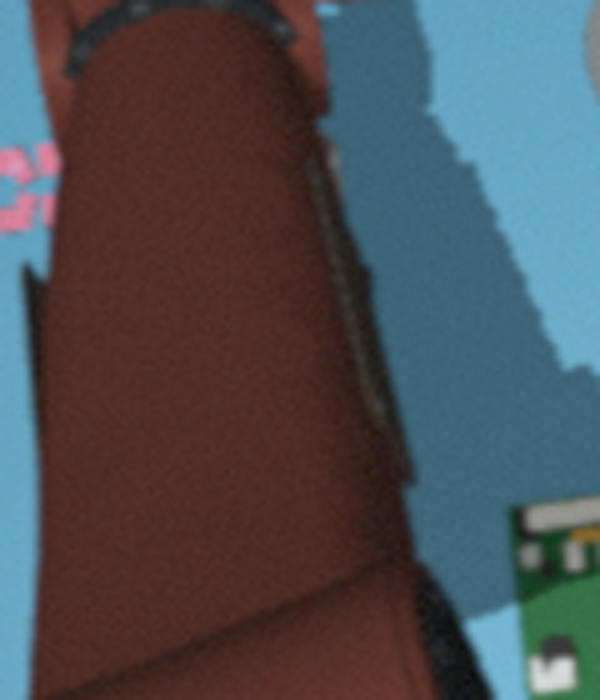

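The scene crop shows the tilted spool at (270,130) above the cradle's near end, with gripper and arm clear. Before lowering I refine the cradle pose from the saved, unobstructed pictures.

Run:
```python
from h import *
from scipy.optimize import minimize
FR={"top":manip.grab_frame("top"),"scene":manip.grab_frame("scene")}
H={}
for c,box in(("top",(145,198,205,310)),("scene",(255,105,365,190))):
    im=cv2.imread(f"pics/{c}0.png").astype(int);x0,y0,x1,y1=box
    s=im[...,0]-im[...,2]   # blue minus red: mat strongly blue
    m=np.zeros(s.shape,np.uint8);m[y0:y1,x0:x1]=(s[y0:y1,x0:x1]<25)
    m=cv2.morphologyEx(m,cv2.MORPH_OPEN,np.ones((3,3)))
    n,l,st,_=cv2.connectedComponentsWithStats(m);i=1+np.argmax(st[1:,4]);print(c,st[i])
    P=np.argwhere(l==i)[:,::-1].astype(np.int32);M=np.zeros(s.shape,np.uint8);cv2.fillConvexPoly(M,cv2.convexHull(P)[:,0],1);H[c]=M
def cost(p,cs,k=4):
    x,y,a,t=p;e=0;R=np.array([[np.cos(a),-np.sin(a)],[np.sin(a),np.cos(a)]])
    for c in cs:
        q=[]
        for u in(-1,1):
            for v in(-1,1):
                w=R@[u*(.115+t),v*.042]+[x,y]
                q+= [px(FR[c],(*w,z)) for z in(0,.043)]
        M=np.zeros((420,560),np.uint8);cv2.fillConvexPoly(M,cv2.convexHull(np.round(np.array(q)*256).astype(np.int32))[:,0],255,cv2.LINE_AA,8)
        e+=np.abs(M/255.-H[c]).sum()
    return e
for cs in(("top",),("scene",),("top","scene")):
    b=min((minimize(cost,[.464,y0,.12,.005],(cs,),method="Nelder-Mead",options=dict(initial_simplex=np.array([[.464,y0,.12,.005],[.468,y0,.12,.005],[.464,y0+.004,.12,.005],[.464,y0,.15,.005],[.464,y0,.12,.008]]))) for y0 in(.295,.30)),key=lambda r:r.fun)
    print(cs,np.round(b.x,4),b.fun)
```

```text
top [ 153  206   45  100 3090]
scene [ 263  111   96   73 2618]
('top',) [0.4637 0.2961 0.1435 0.0066] 309.6509803921569
('scene',) [0.4634 0.302  0.1192 0.0058] 213.15294117647056
('top', 'scene') [0.4638 0.2995 0.123  0.0062] 543.2196078431373
```

Call:
carry_out(
  deltas=[
    [255,[0,-0.001,-0.01],[0,0,0]],
    [255,[0,-0.001,-0.018],[0,0,0]],
    [255,[0,-0.001,-0.022],[0,0,0]],
    [255,[0,-0.001,-0.026],[0,0,0]],
    [255,[0,-0.001,-0.028],[0,0,0]],
    [255,[0,-0.001,-0.03],[0,0,0]],
    [255,[0,-0.001,-0.032],[0,0,0]],
    [255,[0,-0.001,-0.032],[0,0,0]],
  ],
)

```text
clock: 53.35
position: [0.4063, 0.2919, 0.0659]
ee_rot: [0.116, -1.887, 0.082]
force: [0.2, 0.1, -1.8]
opening: 0.0577
finger_force: 65.9
```

Run:
```python
from h import *
pose();mid();print(manip.get_obs()["ft_torque"])
```

```text
t 53.35 p [0.4063 0.2919 0.0659] yaz 1.693 z [-0.943 -0.115 -0.313] F [ 0.2  0.1 -1.8] open 0.0577 ff 65.9 q [ 0.35  0.94  1.33  0.25  2.11 -1.37]
mid in cradle: [-0.0693 -0.0017  0.0127] tilt 1.252 z az -3.02
[ 0.10320647 -0.68332602 -0.08428819]
```

Call:
carry_out(
  deltas=[
    [255,[0,0,-0.001],[0,0,0]],
    [255,[0,0,-0.002],[0,0,0]],
    [255,[0,0,-0.003],[0,0,0]],
    [255,[0,0,-0.004],[0,0,0]],
    [255,[0,0,-0.004],[0,0,0]],
    [255,[0,0,-0.004],[0,0,0]],
    [255,[0,0,-0.004],[0,0,0]],
    [255,[0,0,-0.004],[0,0,0]],
  ],
)

```text
clock: 54.35
position: [0.4067, 0.2923, 0.0627]
ee_rot: [0.116, -1.887, 0.081]
force: [4.0, 2.8, 4.9]
opening: 0.0575
finger_force: 66.2
```

Run:
```python
from h import *
pose();mid();print(manip.get_obs()["ft_torque"])
```

```text
t 54.35 p [0.4067 0.2923 0.0627] yaz 1.692 z [-0.943 -0.115 -0.314] F [4.  2.8 4.9] open 0.0575 ff 66.2 q [ 0.35  0.94  1.32  0.25  2.1  -1.37]
mid in cradle: [-0.0688 -0.0014  0.0095] tilt 1.252 z az -3.021
[ 0.12639909  0.15631729 -0.34809067]
```

Call:
carry_out(
  deltas=[
    [100,[0,0,0],[0,0,0]],
    [0,[0,0,0],[0,0,0]],
    [0,[0,0,0],[0,0,0]],
    [0,[0,0,0],[0,0,0]],
    [0,[0.02,0.002,0.01],[0,0,0]],
    [0,[0.04,0.005,0.02],[0,0,0]],
    [0,[0.06,0.008,0.05],[0,0,0]],
    [0,[0.06,0.008,0.1],[0,0,0]],
  ],
)

```text
clock: 55.35
position: [0.466, 0.2992, 0.1601]
ee_rot: [0.114, -1.883, 0.084]
force: [0.1, 0.9, 0.0]
opening: 0.0853
finger_force: 0.0
```

Call:
carry_out(
  deltas=[
    [0,[0,0,0.05],[0.02,-0.16,0]],
    [0,[0,0,0.1],[0.04,-0.32,0]],
    [0,[0,0,0.12],[0.06,-0.48,0]],
    [0,[0,-0.03,0.12],[0.078,-0.64,0]],
    [0,[0,-0.06,0.12],[0.098,-0.8,0]],
    [0,[0,-0.1,0.12],[0.117,-0.96,0]],
    [0,[0.05,-0.13,0.12],[0.134,-1.1,0]],
    [0,[0.1,-0.16,0.12],[0.152,-1.243,0]],
  ],
)

```text
clock: 56.35
position: [0.5665, 0.1388, 0.282]
ee_rot: [-0.193, 3.13, -0.001]
force: [0.9, -0.4, -0.0]
opening: 0.0856
finger_force: 0.0
```

Run:
```python
from h import *
pose()
pts([("spool_b_mid",(.395,.292)),("spool_a_mid",(.395,.292))],2,rad=.08)
pts([("spool_a_mid",(.64,.08)),("stand_head",(.64,.08))],2,rad=.05)
f=manip.grab_frame("top")
for r in manip.silhouettes("spool_a_mid","top"):
  y,x=np.nonzero(r["region"]); print(round(r["score"],2),x.min(),x.max(),y.min(),y.max(),cv2.minAreaRect(np.array([ray(f,(a,b),.06)[:2] for a,b in zip(x,y)],np.float32)))
```

```text
t 56.35 p [0.5665 0.1388 0.282 ] yaz 1.694 z [ 0.005 -0.    -1.   ] F [ 0.9 -0.4 -0. ] open 0.0856 ff 0.0 q [ 0.12  0.09  1.67 -0.    1.37 -1.57]
spool_a_mid top [0.6394 0.0788 0.0481] 2
spool_a_mid scene [0.6382 0.0804 0.0466] 2
stand_head top [0.6392 0.0812 0.096 ] 2
stand_head scene [0.6414 0.0774 0.0958] 2
0.81 255 271 171 198 ((0.6356400847434998, 0.06640949845314026), (0.03893383964896202, 0.07147473841905594), 79.08984375)
```

```bash
cat > chk.py <<'E'
from h import *
def flange_fit(cx0, cam, show=True):
    """compare red mask near cradle with projected spool(s) lying at cradle x list"""
    f=manip.grab_frame(cam); im=f["image"].astype(int)
    red=(im[...,0]>90)&(im[...,1]<0.55*im[...,0])&(im[...,2]<0.6*im[...,0])
    B=np.array([.4636,.2995,.0494]);c=.122;X=np.array([np.cos(c),np.sin(c),0]);Y=np.array([-np.sin(c),np.cos(c),0])
    Q=[px(f,B+u*X+v*Y+np.array([0,0,w])) for u in(-.11,.11) for v in(-.045,.045) for w in(-.03,.035)]
    M=np.zeros(red.shape,np.uint8);cv2.fillConvexPoly(M,cv2.convexHull(np.array(Q).astype(np.int32))[:,0],1)
    red&=M>0
    n,l,s,ce=cv2.connectedComponentsWithStats(red.astype(np.uint8))
    for i in range(1,n):
        if s[i,4]>8: print(cam,"red",s[i],np.round(ce[i],1))
    for x in cx0:
        for e in(-.0295,.0295): print("  pred flange centre",x,e,np.round(px(f,B+(x+e)*X),1),"top",np.round(px(f,B+(x+e)*X+[0,0,.03]),1))
if __name__=="__main__":
    flange_fit([-.07],"top");flange_fit([-.07],"scene")
E
python3 chk.py
python3 - <<'E'
from h import *
snap("scene","c3.png",(225,90,385,190),5)
E
```

```text
top red [168 208  12  38 215] [172.7 227. ]
top red [182 238  11  13  48] [187.1 243.6]
top red [174 259   8  11  32] [176.8 263.9]
top red [164 264  10   5  20] [169.2 266.6]
top red [167 289  17   4  30] [175.2 290.7]
  pred flange centre -0.07 -0.0295 [177.2 294.4] top [174.6 294.6]
  pred flange centre -0.07 0.0295 [174.6 270.6] top [172.  270.2]
scene red [294 123  10  12  20] [298.2 127.9]
  pred flange centre -0.07 -0.0295 [278.7 120.6] top [278.9 112.2]
  pred flange centre -0.07 0.0295 [296.7 131.3] top [297.3 123. ]
```

View pics/c3.png

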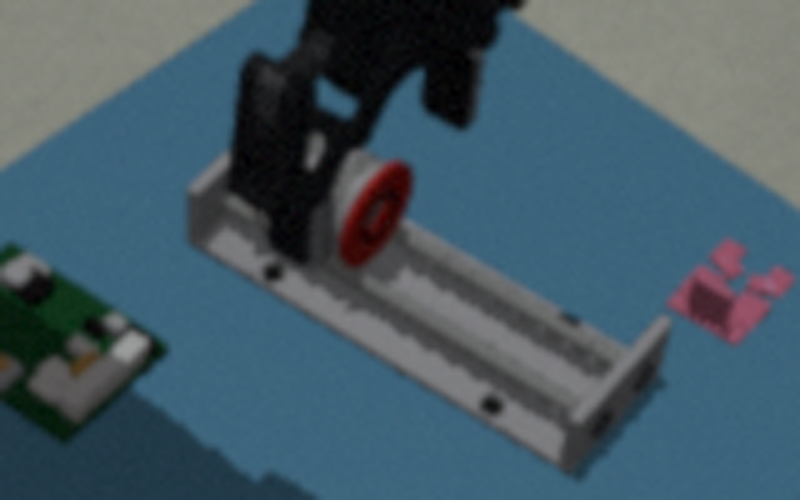

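The spool lies on its side on the rollers, with its near flange at crop (376,215), about 10 mm along from where I aimed. Spool a is next: lift it off the stand and lay it beside this one.

Call:
carry_out(
  deltas=[
    [0,[0.037,-0.03,0],[0,0,0]],
    [0,[0.074,-0.06,0],[0,0,0]],
    [0,[0.074,-0.06,-0.04],[0,0,0]],
    [0,[0.074,-0.06,-0.09],[0,0,0]],
    [0,[0.074,-0.06,-0.14],[0,0,0]],
    [0,[0.074,-0.06,-0.18],[0,0,0]],
    [0,[0.074,-0.06,-0.205],[0,0,0]],
    [0,[0.074,-0.06,-0.219],[0,0,0]],
  ],
)

```text
clock: 59.2
position: [0.6391, 0.0798, 0.0606]
ee_rot: [0.192, -3.133, 0.0]
force: [-1.1, -0.1, -0.7]
opening: 0.0853
finger_force: 0.0
```

Run:
```python
from h import *
pose()
```

```text
t 59.2 p [0.6391 0.0798 0.0606] yaz 1.693 z [-0.003 -0.    -1.   ] F [-1.1 -0.1 -0.7] open 0.0853 ff 0.0 q [ 0.02  0.45  1.67 -0.    1.02 -1.68]
```

Call:
carry_out(
  deltas=[
    [255,[0,0,0],[0,0,0]],
    [255,[0,0,0],[0,0,0]],
    [255,[0,0,0],[0,0,0]],
    [255,[0,0,0],[0,0,0]],
    [255,[0,0,0],[0,0,0]],
    [255,[0,0,0.02],[0,0,0]],
    [255,[0,0,0.05],[0,0,0]],
    [255,[0,0,0.08],[0,0,0]],
  ],
)

```text
clock: 60.2
position: [0.6392, 0.0798, 0.1434]
ee_rot: [0.192, -3.134, -0.0]
force: [0.3, 0.9, -2.0]
opening: 0.0587
finger_force: 66.1
```

Call:
carry_out(
  deltas=[
    [255,[0,0,0.05],[0,0,0]],
    [255,[0,0,0.1],[0,0,0]],
    [255,[0,0,0.13],[0,0,0]],
    [255,[-0.02,0.03,0.15],[0,0,0]],
    [255,[-0.06,0.07,0.15],[0,0,0]],
    [255,[-0.1,0.11,0.15],[0,0,0]],
    [255,[-0.14,0.16,0.15],[0,0,0]],
    [255,[-0.16,0.2,0.15],[0,0,0]],
  ],
)

```text
clock: 61.2
position: [0.4772, 0.2809, 0.2929]
ee_rot: [0.193, -3.134, 0.0]
force: [0.0, -0.1, -3.2]
opening: 0.0587
finger_force: 66.1
```

Run:
```python
from h import *
pose();mid();print(np.round(turn(1.693,-1.2),3))
```

```text
t 61.2 p [0.4772 0.2809 0.2929] yaz 1.694 z [-0.001 -0.    -1.   ] F [ 0.  -0.1 -3.2] open 0.0587 ff 66.1 q [ 0.41  0.03  1.72  0.    1.39 -1.29]
mid in cradle: [ 0.0111 -0.0213  0.2315] tilt 0.001 z az -2.933
[-1.46e-01  1.19e+00 -1.00e-03]
```

Call:
carry_out(
  deltas=[
    [255,[0,0.005,0],[-0.02,0.16,0]],
    [255,[0,0.01,0],[-0.04,0.32,0]],
    [255,[0,0.015,0],[-0.06,0.48,0]],
    [255,[0.01,0.021,0],[-0.078,0.64,0]],
    [255,[0.02,0.021,0],[-0.098,0.8,0]],
    [255,[0.02,0.022,0],[-0.117,0.96,0]],
    [255,[0.02,0.023,0],[-0.134,1.1,0]],
    [255,[0.02,0.024,0],[-0.146,1.19,0]],
  ],
)

```text
clock: 62.2
position: [0.5005, 0.3036, 0.2913]
ee_rot: [0.118, -1.936, 0.082]
force: [-0.0, -0.0, -3.2]
opening: 0.0583
finger_force: 66.3
```

Run:
```python
from h import *
pose();mid();print(np.round(turn(1.693,-1.2),3))
```

```text
t 62.2 p [0.5005 0.3036 0.2913] yaz 1.693 z [-0.926 -0.113 -0.36 ] F [-0.  -0.  -3.2] open 0.0583 ff 66.3 q [ 0.33  0.79  1.06  0.31  2.46 -1.25]
mid in cradle: [ 0.0258 -0.0016  0.2375] tilt 1.202 z az -3.02
[ 0.001 -0.002  0.   ]
```

Call:
carry_out(
  deltas=[
    [255,[-0.008,0,-0.04],[0,0,0]],
    [255,[-0.008,0,-0.08],[0,0,0]],
    [255,[-0.008,0,-0.12],[0,0,0]],
    [255,[-0.008,0,-0.15],[0,0,0]],
    [255,[-0.008,0,-0.18],[0,0,0]],
    [255,[-0.008,0,-0.2],[0,0,0]],
    [255,[-0.008,0,-0.21],[0,0,0]],
    [255,[-0.008,0,-0.214],[0,0,0]],
  ],
)

```text
clock: 63.2
position: [0.4924, 0.3039, 0.0787]
ee_rot: [0.119, -1.94, 0.081]
force: [0.3, -0.5, -2.4]
opening: 0.0585
finger_force: 66.3
```

Call:
carry_out(
  deltas=[
    [255,[0,0,-0.002],[0,0,0]],
    [255,[0,0,-0.004],[0,0,0]],
    [255,[0,0,-0.006],[0,0,0]],
    [255,[0,0,-0.008],[0,0,0]],
    [255,[0,0,-0.01],[0,0,0]],
    [255,[0,0,-0.012],[0,0,0]],
    [255,[0,0,-0.012],[0,0,0]],
    [255,[0,0,-0.012],[0,0,0]],
  ],
)

```text
clock: 64.2
position: [0.4922, 0.3038, 0.0666]
ee_rot: [0.119, -1.94, 0.081]
force: [-0.3, -0.2, -2.8]
opening: 0.058
finger_force: 66.3
```

Run:
```python
from h import *
pose();mid()
```

```text
t 64.2 p [0.4922 0.3038 0.0666] yaz 1.693 z [-0.925 -0.114 -0.364] F [-0.3 -0.2 -2.8] open 0.058 ff 66.3 q [ 0.33  1.05  1.08  0.24  2.19 -1.35]
mid in cradle: [ 0.0176 -0.0004  0.0129] tilt 1.199 z az -3.019
```

Not touching yet, so I go down a little more and then release.

Call:
carry_out(
  deltas=[
    [255,[0,0,-0.001],[0,0,0]],
    [255,[0,0,-0.002],[0,0,0]],
    [255,[0,0,-0.003],[0,0,0]],
    [255,[0,0,-0.004],[0,0,0]],
    [255,[0,0,-0.004],[0,0,0]],
    [255,[0,0,-0.004],[0,0,0]],
    [255,[0,0,-0.004],[0,0,0]],
    [255,[0,0,-0.004],[0,0,0]],
  ],
)

```text
clock: 65.2
position: [0.4924, 0.3039, 0.0632]
ee_rot: [0.119, -1.94, 0.081]
force: [2.6, 0.5, 1.6]
opening: 0.0584
finger_force: 66.6
```

Run:
```python
from h import *
pose();mid()
```

```text
t 65.2 p [0.4924 0.3039 0.0632] yaz 1.693 z [-0.925 -0.114 -0.364] F [2.6 0.5 1.6] open 0.0584 ff 66.6 q [ 0.33  1.05  1.08  0.24  2.19 -1.35]
mid in cradle: [ 0.0178 -0.0004  0.0094] tilt 1.198 z az -3.019
```

Call:
carry_out(
  deltas=[
    [100,[0,0,0],[0,0,0]],
    [0,[0,0,0],[0,0,0]],
    [0,[0,0,0],[0,0,0]],
    [0,[0,0,0],[0,0,0]],
    [0,[0.02,0.002,0.012],[0,0,0]],
    [0,[0.04,0.005,0.03],[0,0,0]],
    [0,[0.06,0.008,0.06],[0,0,0]],
    [0,[0.06,0.008,0.11],[0,0,0]],
  ],
)

```text
clock: 66.2
position: [0.5519, 0.3113, 0.1704]
ee_rot: [0.117, -1.936, 0.082]
force: [-0.2, 0.1, -0.1]
opening: 0.0854
finger_force: 0.0
```

Call:
carry_out(
  deltas=[
    [0,[0,0,0.05],[0.02,-0.16,0]],
    [0,[0,-0.02,0.1],[0.04,-0.32,0]],
    [0,[0,-0.06,0.12],[0.06,-0.48,0]],
    [0,[0,-0.1,0.12],[0.078,-0.64,0]],
    [0,[0,-0.15,0.12],[0.098,-0.8,0]],
    [0,[0,-0.2,0.12],[0.117,-0.96,0]],
    [0,[0,-0.26,0.12],[0.134,-1.1,0]],
    [0,[0,-0.32,0.12],[0.146,-1.19,0]],
  ],
)

```text
clock: 67.2
position: [0.5513, -0.0097, 0.2935]
ee_rot: [-0.193, 3.131, -0.002]
force: [1.4, 0.1, 0.4]
opening: 0.0854
finger_force: 0.0
```

Call:
carry_out(
  deltas=[
    [0,[-0.02,-0.06,0],[0,0,0]],
    [0,[-0.04,-0.12,0],[0,0,0]],
    [0,[-0.06,-0.16,0],[0,0,0]],
    [0,[-0.08,-0.2,0],[0,0,0]],
    [0,[-0.1,-0.22,0],[0,0,0]],
    [0,[-0.1,-0.22,0],[0,0,0]],
    [0,[-0.1,-0.22,0],[0,0,0]],
    [0,[-0.1,-0.22,0],[0,0,0]],
  ],
)

```text
clock: 68.2
position: [0.4527, -0.2273, 0.2926]
ee_rot: [-0.194, 3.135, 0.0]
force: [0.1, 0.7, 0.4]
opening: 0.0857
finger_force: 0.0
```

```bash
cat > fit.py <<'E'
from h import *
from scipy.optimize import minimize
# fit each lying spool (x,y,z,yaw,pitch) to red flanges: render visible red in both cameras -> compare red masks
FR={c:manip.grab_frame(c) for c in("top","scene")}
B=np.array([.4636,.2995,.0494]);c0=.122
X=np.array([np.cos(c0),np.sin(c0),0]);Y=np.array([-np.sin(c0),np.cos(c0),0])
for c,f in FR.items():
    im=f["image"].astype(int)
    red=(im[...,0]>80)&(im[...,1]<0.6*im[...,0])&(im[...,2]<0.65*im[...,0])
    Q=[px(f,B+u*X+v*Y+np.array([0,0,w])) for u in(-.11,.11) for v in(-.04,.04) for w in(-.03,.035)]
    M=np.zeros(red.shape,np.uint8);cv2.fillConvexPoly(M,cv2.convexHull(np.array(Q).astype(np.int32))[:,0],1)
    red&=M>0
    print(c); n,l,s,ce=cv2.connectedComponentsWithStats(red.astype(np.uint8),connectivity=8)
    for i in range(1,n):
        if s[i,4]>6:
            ys,xs=np.nonzero(l==i)
            # back-project topmost line at z=.0794 into cradle frame (top camera)
            d=np.array([ray(f,q,.0794 if c=="top" else .06) for q in np.c_[xs,ys]])-B
            u=d@X;v=d@Y
            print(s[i],"cradle x %.3f..%.3f y %.3f..%.3f"%(u.min(),u.max(),v.min(),v.max()), "slope",np.round(np.polyfit(v,u,1)[0],2))
E
python3 - <<'E'
from h import *
pose()
import runpy;runpy.run_path("fit.py")
pts([("wedge_grip",(.41,-.32)),("wedge_nose",(.56,-.32)),("clip_eye",(.66,-.29)),("flux_bottle",(.755,.236)),("board_a",(.347,.14)),("pliers",(.693,.314))],1,rad=.08)
E
```

```text
t 68.2 p [ 0.4527 -0.2273  0.2926] yaz 1.694 z [ 0.  0. -1.] F [0.1 0.7 0.4] open 0.0857 ff 0.0 q [-0.6  -0.08  1.83  0.    1.39 -2.3 ]
top
[159 230  23   5  46] cradle x 0.050..0.059 y -0.032..0.022 slope 0.04
[162 253  23   5  57] cradle x -0.009..-0.001 y -0.033..0.021 slope 0.01
[164 265  22   4  43] cradle x -0.034..-0.029 y -0.033..0.019 slope 0.02
[167 289  22   4  38] cradle x -0.093..-0.088 y -0.033..0.017 slope -0.02
scene
[275 112  10  12  27] cradle x -0.104..-0.093 y -0.021..0.025 slope -0.16
[294 123  10  13  25] cradle x -0.042..-0.033 y -0.022..0.025 slope -0.16
[302 128  11  14  36] cradle x -0.015..-0.003 y -0.026..0.026 slope -0.15
[322 139  11  14  27] cradle x 0.047..0.054 y -0.023..0.027 slope -0.13
wedge_grip top [ 0.4615 -0.3231  0.005 ] 1
wedge_grip scene [ 0.3865 -0.3277  0.0332] 1
wedge_nose top [ 0.5403 -0.3272 -0.0006] 1
wedge_nose scene [ 0.5424 -0.3255 -0.002 ] 1
clip_eye top [ 0.6685 -0.2894  0.0089] 1
clip_eye scene [ 0.6611 -0.2941  0.0096] 1
flux_bottle top [0.7594 0.2331 0.003 ] 1
flux_bottle scene [0.7567 0.2337 0.0016] 1
board_a top [0.3478 0.1436 0.0021] 1
board_a scene [0.3457 0.142  0.0006] 1
pliers top [ 0.6914  0.3158 -0.001 ] 1Traceback (most recent call last):
  File "<stdin>", line 4, in <module>
  File "h.py", line 22, in pts
    manip.grab_frame(c)
    ~~~~~~~~~~~~~~~~^^^
ValueError: 200 camera calls are used up
```

The final measurements agree:
- **Spools:** both lie along the rollers, flange pairs 59 mm apart, at cradle x of about −0.061 m and +0.024 m.
- **Clip:** it is in the dish.
- **Wedge:** it was nudged about 25 mm along the tray but still lies inside it.

I hand in.

```bash
python3 -c "
from plant import manip
print(manip.hand_in())"
```

```text
the job is handed in; nothing more can be done
None
```

I handed the job in at about 68 s: by my last measurements the clip is in the dish, the wedge lies in the tray (knocked about 25 mm but still inside), and both spools lie on the cradle's rollers; hand-in returned no verdict.

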